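Seat the clinostat head and find the drum's heavy side

TASK

Carry the clinostat head by its black bar and seat it fully down on its dock, over the two pegs. Then turn its sealed, spring-returned drum by the orange crank grip to feel where the drum's heavy side is, and bring that side straight down. Finish still gripping the orange grip and holding the drum still against its spring, heavy side down, and leave the jars and dishes where they stand.

Things in the scene. Friction and masses are not known exactly. Their poses are not given: they have to be found in the camera images.
- head_foot (a point): Centre of the underside of the clinostat head's white foot block, 160 (x) x 110 (y) x 40 (z) mm, which has two 16 mm through holes with chamfered mouths, 58 mm from the centre along x and -x. Axes of the head: z up, x across the axle, -y towards the crank. Seated: this point on dock_seat, the head's x along the dock's x, either way round
- carry_bar (a point): Centre of the black carrying bar on top of the head, 201 mm above the foot's underside: 22 mm wide (x), 22 mm high, 98 mm long along the head's y, 78 mm of it free between the uprights, 34 mm of free height under it. Take it from above across its width; the head hangs nearly level from it
- axle (a point): Point on the drum's level axle (along the head's y) at the middle of the head, 105 mm above the foot's underside. The blue drum (104 mm across, 70 mm long) and white hand wheel (130 mm across, 57 to 67 mm from here along the head's -y) turn about it. The dark plug on the wheel only balances the grip and tells nothing of the heavy side
- drum (a joint): Angle of drum and crank about the head's y (rad): 0 with the crank grip straight above the axle, pi/2 with it towards the head's +x; stops at 0 and 6. A spring parks it at 0, where it starts: its pull back is 0.12 N m at 0 and grows by 0.015 N m per rad, always more than the off-centre weight; bearing friction is 0.008 N m. Let go, the crank flies back to 0
- grip_mid (a point): Middle of the orange crank grip: 16 mm round bar, 92 mm long, parallel to the axle and 55 mm from it, jutting from the hand wheel along the head's -y (from 75 to 167 mm from the axle point; this point at 125 mm). It spins freely on its own pin, so a gripper of fixed orientation can carry it round the whole circle
- head: Clinostat head, loose, 0.93 kg in all; origin and axes as head_foot. On the foot stand two aluminium uprights (50 mm wide along x, 10 mm thick, at y = -44 and +44 mm, up to z = 190 mm) that carry the drum's axle and the bar
- grip: The orange crank grip as a whole; its origin is on its axis, 4 mm nearer the hand wheel than grip_mid
- dock: Fixed dock: grey plate 210 (x) x 150 (y) x 20 (z) mm, green strip along one short edge, two upright steel pegs 14 mm across, 58 mm from the centre along its x and -x, 35 mm tall above the plate, tapered to 7 mm over the last 8 mm. Origin at the centre of its underside, on the table, z up
- dock_seat (a point): Centre of the dock plate's upper face, midway between the feet of the pegs, 20 mm above the table; the middle of the head's foot rests here when seated
- lowest (a point): Point on the head 34 mm straight below the axle, where the drum's hidden weight (0.25 kg, give or take 20 %, 34 mm off the axle) belongs at the end. Its angle to the crank differs each time, up to 2.5 rad either way; all else on the drum is balanced. Besides the spring's even pull, the crank feels up to 0.08 N m more where the heavy side rises and less where it sinks
- jar1: bystander, loose: culture jar, 66 mm across, 95 mm tall, 0.2 kg; origin at the centre of its underside, z up
- jar2: bystander, loose: culture jar, 66 mm across, 95 mm tall, 0.2 kg; origin at the centre of its underside, z up
- jar3: bystander, loose: culture jar, 66 mm across, 95 mm tall, 0.2 kg; origin at the centre of its underside, z up
- jar4: bystander, loose: culture jar, 66 mm across, 95 mm tall, 0.2 kg; origin at the centre of its underside, z up
- jar5: bystander, loose: culture jar, 66 mm across, 95 mm tall, 0.2 kg; origin at the centre of its underside, z up
- dishes: bystander, loose: stack of three clear dishes, 70 mm across, 32 mm tall, 0.12 kg; origin at the centre of its underside, z up

How it is judged:
By the outcome, as a careful person would: the job done as asked, in the order asked, and still so for the second after the job is handed in, while the arm keeps its last pose, push and grip.
It also fails if it takes over 70 s, if anything falls off the work surface, if the arm or the gripper's body presses on something with over 40 N, if the wrist force passes 120 N, or if a joint passes its speed limit or range.

ROBOT

A 6-joint arm with a two-finger parallel gripper is mounted at the origin on the work surface. World frame = base frame: x ahead of the robot, y to its left, z up, the work surface at z = 0. Lengths are in mm, angles in rad, forces in N, time in s.
With the tool pointing down it reaches from about 200 to 875 mm from the base axis. Payload 3.4 kg.
Tool frame: the origin (TCP) lies midway between the tips of the shut fingers; the grasp point (between the pads) lies behind it (arm.pinch_z is the x of the grasp point in the tool frame, in mm); x points along the fingers, y is the direction in which the jaws open and shut, and the axes are right-handed (so a half turn about x gives the same grasp; the last joint's range is limited). The gripper opens to 94 mm and grips with 3 to 60 N. Pads are 16 mm wide; open, the fingers measure 119 mm over their backs; the gripper's body (75 mm by 177 mm) begins 78 mm behind the grasp point.
Start: joints at [-1.387, 0.276, 1.505, -0, 1.361, -0.121], TCP at [172.558, -548.534, 205.493] pointing down, gripper open.
Joint ranges: [-2.89, 2.89], [-0.75, 2.08], [0.22, 2.7], [-1.18, 4.32], [0.11, 2.71], [-2.7, 2.7]. Speed limits (rad/s): [2.57, 2.57, 3.14, 3.14, 3.14, 3.14].

INTERFACE

Orientations are given as a unit quaternion [x, y, z, w].
In Python, from station import arm gives the robot as it stands.
- The arm moves only by the tool jog_arm, never from a script. Its argument "moves" is a list of rows, each a list of 7 numbers: the shift along the tool's x, y, z as a fraction of full scale, then the turn, a rotation vector about the tool's x, y, z as a fraction of full scale, then the opening, from 0 (shut) to 1 (fully open). In form: [[tx, ty, tz, wx, wy, wz, jaw], ...]. A call has exactly 5 rows; each row shifts and turns the commanded pose from where the row before left it, along the tool's axes as they then stand; what a row does not reach is not made up. Full scale, the value 1, is 0.25 m for a shift and 180 degrees for a turn. A row lasts 1/10 s, in which the tool goes at most 50 mm and 8.59 degrees, less where a joint would pass 70% of its speed; a pose out of reach is approached as far as the arm can. A call with a number of a shift or a turn outside -1 to 1 is refused whole. A call with a gripper value outside its range is refused whole. The fingers move at their own pace and stop on an object; "newtons" is the grip in N (left out, the last holds). Time passes only in rows, so rows that do not move let the fingers close, or fill a call up. It gives the time, the measured TCP pose, the force and the opening at its end, in the units of the state.
- arm.observe(): the state, without advancing time (a new reading comes with each control period).
- arm.grab_frame(name): name is "side" or "top"; returns a dict with "frame" (384x512x3 uint8, blue, green, red), "z_map" (384x512 float32, mm along the optical axis (not along the pixel's ray), 0 where there is no reading), "fx", "fy", "cx", "cy" (pixels), "extrinsics" (4x4, takes a point from world to camera coordinates). Camera axes: x right, y up, looking along -z (the intrinsics and any distortion apply to the point x, -y, -z); pixel columns grow to the right and rows downward; lengths in mm; the calibration is good to about 2 mm. A picture is of the moment at which its call begins.
- arm.close_job(): hands the job in, once; it reports no verdict.
The state is a dict: "t": time; "joint_positions": joint angles; "joint_velocities": joint speeds; "effort": joint torques, N m; "position": TCP position; "tcp_rot": TCP orientation; "contact_force": force on the tool from outside, world axes, zero at the start; "torque": the same for the moment, N m; "gripper_width": opening from 0.0 (shut) to 1.0 (fully open).
Only numpy, scipy, OpenCV 4.12 (cv2) and the standard library are available. Lean on these libraries where they do the work, as an engineer would, in place of code of your own. Each camera call takes 0.05 s, during which the arm holds its last target.

## Working session

There is one attempt and no reset: what is moved stays moved. The work goes in short steps, Python scripts to look and compute and a tool call to move; the robot and the scene stay as the last step left them, time stands still between calls to the robot, and variables do not carry over. Pictures are saved under pics/ and viewed, and the job is handed in when it is done.

Besides the shell and the picture viewer there is one more tool, called as a command line: name --pt "numbers of a row" for each row, then --argument value for the rest. jog_arm: Moves the arm, as the interface text tells. Its arguments: {"type":"object","properties":{"moves":{"type":"array","items":{"type":"array","items":{"type":"number"}}},"newtons":{"type":"number"}},"required":["moves"]}

```bash
ls; mkdir -p pics; python3 - <<'E'
from station import arm
import cv2, numpy as np
s=arm.observe()
for k,v in s.items(): print(k,np.round(v,3))
print(arm.pinch_z)
for n in("top","side"):
    d=arm.grab_frame(n); cv2.imwrite(f"pics/{n}0.png",d["frame"]); np.savez(f"{n}0.npz",**d)
    print(n,d["fx"],d["fy"],d["cx"],d["cy"],np.round(d["extrinsics"],3).tolist(), d.keys())
E
```

```text
pics
t 0.0
joint_positions [-1.387  0.277  1.506 -0.     1.361 -0.121]
joint_velocities [ 0.002  0.     0.001  0.    -0.002  0.001]
effort [-1.0000e-03 -4.0458e+01 -2.3723e+01  7.0000e-02  3.4000e-02 -0.0000e+00]
position [ 172.452 -547.952  204.614]
tcp_rot [-0.699 -0.108  0.699 -0.107]
contact_force [-0.599  0.36  -0.001]
torque [ 0.004 -0.036 -0.007]
gripper_width 1.001
-18.8
top 452.41671688831167 452.41671688831167 256.5456874166511 189.93742467798631 [[-0.0, -1.0, 0.004, 66.159], [0.994, -0.0, 0.11, -598.209], [-0.11, 0.004, 0.994, -1269.418], [0.0, 0.0, 0.0, 1.0]] dict_keys(['frame', 'z_map', 'fx', 'fy', 'cx', 'cy', 'extrinsics'])
side 388.59185607371984 388.59185607371984 255.2891669545679 191.15404143511486 [[-0.954, -0.299, -0.015, 582.535], [0.202, -0.679, 0.706, -182.34], [-0.221, 0.671, 0.708, -1099.476], [0.0, 0.0, 0.0, 1.0]] dict_keys(['frame', 'z_map', 'fx', 'fy', 'cx', 'cy', 'extrinsics'])
```

View pics/top0.png

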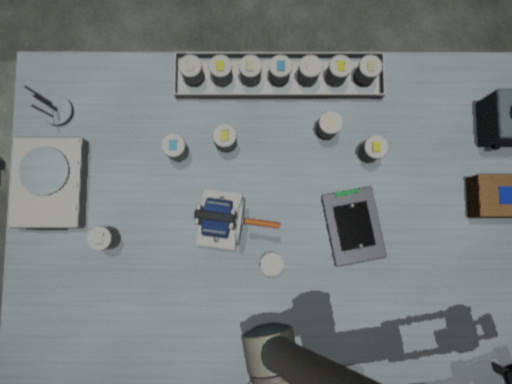

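View pics/side0.png

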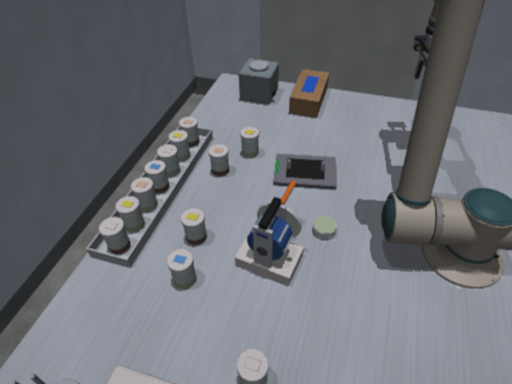

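```bash
cat > h.py <<'E'
import numpy as np, cv2
def load(f): return dict(np.load(f))
def ray(d,u,v):
    E=d["extrinsics"];R=E[:3,:3];t=E[:3,3]
    c=np.array([(u-d["cx"])/d["fx"],-(v-d["cy"])/d["fy"],-1.0])
    return -R.T@t, R.T@c
def plane(d,u,v,z):
    o,r=ray(d,u,v); return o+r*(z-o[2])/r[2]
def proj(d,p):
    q=d["extrinsics"][:3,:3]@np.asarray(p,float)+d["extrinsics"][:3,3]
    return d["cx"]+d["fx"]*q[0]/-q[2], d["cy"]-d["fy"]*q[1]/-q[2]
def cloud(d):
    z=d["z_map"];v,u=np.mgrid[:z.shape[0],:z.shape[1]]
    c=np.stack([(u-d["cx"])/d["fx"]*z,-(v-d["cy"])/d["fy"]*z,-z],-1)
    E=d["extrinsics"]
    return (c-E[:3,3])@E[:3,:3]
E
python3 - <<'E'
from h import *
t=load("top0.npz");s=load("side0.npz")
a=cv2.resize(t["frame"][170:280,170:400],None,fx=3.4,fy=3.4,interpolation=cv2.INTER_CUBIC);cv2.imwrite("pics/tz.png",a)
a=cv2.resize(s["frame"][140:290,220:350],None,fx=4,fy=4,interpolation=cv2.INTER_CUBIC);cv2.imwrite("pics/sz.png",a)
for n,d in(("t",t),("s",s)):
    P=cloud(d)
    print(n,(d["z_map"]>0).mean())
    for p in ([(100,300),(215,205),(348,205),(330,240),(262,222),(352,225)] if n=="t" else [(300,200),(260,255),(305,175),(268,215)]):
        print(p,np.round(P[p[1],p[0]]))
E
```

```text
t 0.995880126953125
(100, 300) [285. 513.   7.]
(215, 205) [546. 175. 148.]
(348, 205) [ 554. -196.   36.]
(330, 240) [ 455. -145.   21.]
(262, 222) [501.  53. 171.]
(352, 225) [ 498. -209.   22.]
s 0.9959767659505209
(300, 200) [484. -84.  -2.]
(260, 255) [527. 221.  86.]
(305, 175) [ 491. -179.   23.]
(268, 215) [516. 189. 211.]
```

View pics/tz.png

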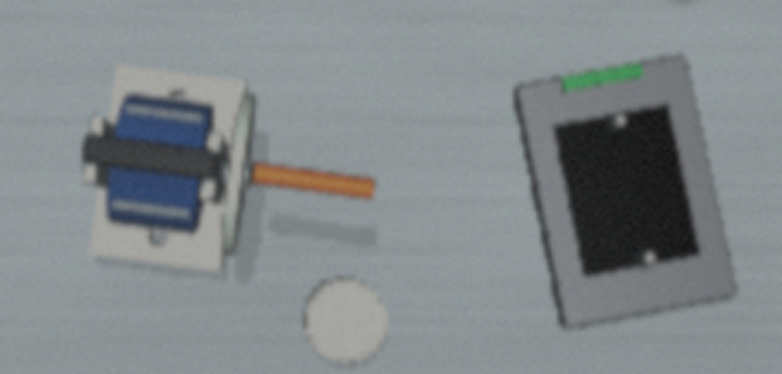

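View pics/sz.png

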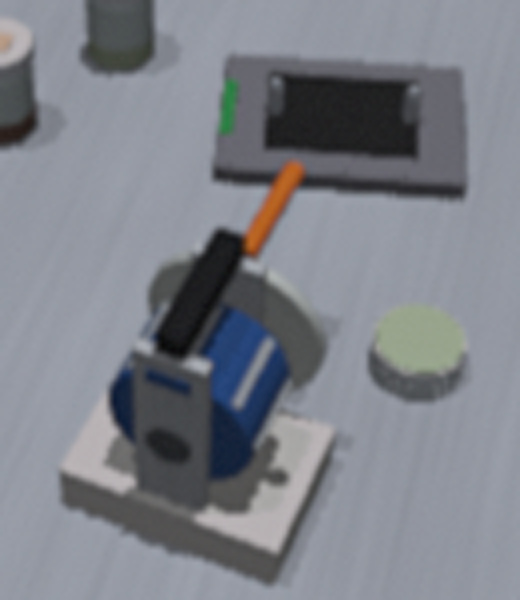

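```bash
cat > m.py <<'E'
from h import *
def mrect(P): 
    r=cv2.minAreaRect(P[:,:2].astype(np.float32)); return [np.round(x,3) for x in (r[0],r[1],r[2])]
def axisfit(P):
    c=P.mean(0);u,s,v=np.linalg.svd(P-c,full_matrices=False);return c,v[0]
E
python3 - <<'E'
from m import *
for n in("top","side"):
    d=load(n+"0.npz");P=cloud(d);f=d["frame"].astype(int);hsv=cv2.cvtColor(d["frame"],cv2.COLOR_BGR2HSV).astype(int)
    near=(abs(P[...,0]-515)<150)&(abs(P[...,1]-150)<130)
    dock=(abs(P[...,0]-510)<180)&(abs(P[...,1]+210)<130)
    bar=near&(P[...,2]>195)&(hsv[...,2]<80)
    print(n,"bar",bar.sum(),mrect(P[bar]),np.round(P[bar].mean(0),1),np.median(P[bar][:,2]))
    foot=near&(abs(P[...,2]-40)<8)&(hsv[...,1]<50)
    print("foot",foot.sum(),mrect(P[foot]),np.median(P[foot][:,2]))
    g=(hsv[...,0]<14)&(hsv[...,1]>170)&(abs(P[...,2]-165)<25)&(abs(P[...,0]-515)<80)
    v,u=np.nonzero(g);print("grip px",u.min(),u.max(),v.min(),v.max())
    c,a=axisfit(P[g]);pr=(P[g]-c)@a;print("grip",g.sum(),np.round(c,1),np.round(a,3),pr.min(),pr.max(),np.degrees(np.arctan2(a[1],a[0])))
    pl=dock&(abs(P[...,2]-20)<8)
    print("plate",pl.sum(),mrect(P[pl]),np.median(P[pl][:,2]))
    gr=dock&(hsv[...,0]>50)&(hsv[...,0]<80)&(hsv[...,1]>90)
    v,u=np.nonzero(gr);print("green",gr.sum(),P[gr].mean(0) if gr.any() else 0)
    tall=dock&(P[...,2]>36)&(P[...,2]<62)
    k,l,st,ct=cv2.connectedComponentsWithStats(tall.astype(np.uint8))
    for i in range(1,k): print(" tall",st[i],ct[i],P[l==i].mean(0).round(1),P[l==i][:,2].max().round(1))
E
```

```text
top bar 358 [array([502.823, 139.034]), array([162.895,  39.24 ]), np.float64(68.301)] [508.3 160.5 330.5] 212.80045642916122
foot 966 [array([482.411, 120.075]), array([224.2 , 213.23]), np.float64(82.469)] 40.165586924649006Traceback (most recent call last):
  File "<stdin>", line 11, in <module>
    return umr_minimum(a, axis, None, out, keepdims, initial, where)
ValueError: zero-size array to reduction operation minimum which has no identity
```

```bash
cat >> m.py <<'E'
def big(m):
    k,l,st,ct=cv2.connectedComponentsWithStats(m.astype(np.uint8))
    return l==(1+np.argmax(st[1:,4])) if k>1 else m
E
python3 - <<'E'
from m import *
for n in("top","side"):
    d=load(n+"0.npz");P=cloud(d);f=d["frame"].astype(int);hsv=cv2.cvtColor(d["frame"],cv2.COLOR_BGR2HSV).astype(int)
    ok=(d["z_map"]>0)
    near=ok&(abs(P[...,0]-515)<130)&(abs(P[...,1]-170)<120)
    dock=ok&(abs(P[...,0]-510)<180)&(abs(P[...,1]+210)<130)
    bar=big(near&(P[...,2]>195)&(P[...,2]<225)&(hsv[...,2]<90))
    print(n,"bar",bar.sum(),mrect(P[bar]),np.round(P[bar].mean(0),1),np.median(P[bar][:,2]))
    foot=big(near&(abs(P[...,2]-40)<7)&(hsv[...,2]>90))
    print("foot",foot.sum(),mrect(P[foot]),np.median(P[foot][:,2]))
    g=big((f[...,2]-f[...,0]>70)&(f[...,2]-f[...,1]>40)&(abs(P[...,0]-515)<80)&(abs(P[...,1]-70)<100))
    v,u=np.nonzero(g)
    pts=np.stack([plane(d,a,b,162) for a,b in zip(u,v)])
    c,a=axisfit(pts);pr=(pts-c)@a;print("grip",g.sum(),np.round(c,1),np.round(a,3),pr.min(),pr.max(),"Z",np.median(P[g][:,2]))
    c,a=axisfit(P[g]);pr=(P[g]-c)@a;print(" depth:",np.round(c,1),np.round(a,3),pr.min(),pr.max())
    pl=big(dock&(abs(P[...,2]-20)<7))
    print("plate",pl.sum(),mrect(P[pl]),np.median(P[pl][:,2]))
    gr=dock&(f[...,1]-f[...,2]>40)
    print("green",gr.sum(),P[gr].mean(0) if gr.any() else 0)
    tall=dock&(P[...,2]>36)&(P[...,2]<62)
    k,l,st,ct=cv2.connectedComponentsWithStats(tall.astype(np.uint8))
    for i in range(1,k): print(" tall",st[i],ct[i],P[l==i].mean(0).round(1),P[l==i][:,2].max().round(1))
E
```

```text
top bar 334 [array([515.703, 171.939]), array([95.88, 21.82]), np.float64(82.147)] [515.1 171.3 212.1] 212.21779147804213
foot 452 [array([469.629, 180.925]), array([108.797,  70.731]), np.float64(85.116)] 40.57929147851495
grip 147 [499.   53.1 162. ] [-0.139 -0.99  -0.   ] -44.071001057862574 44.300860906074796 Z 167.6471574739195
 depth: [498.1  53.1 183.6] [-0.038  0.016  0.999] -20.960237529704074 1144.8090851323652
plate 3649 [array([ 497.887, -213.627]), array([209.96 , 151.184]), np.float64(10.718)] 20.98251773002105
green 92 [ 593.14760013 -196.25227103   21.80359722]
 tall [366 158   7   3  14] [369.         159.07142857] [ 685.7 -256.7   47.9] 57.9
 tall [374 159   3   1   3] [375. 159.] [ 685.1 -272.8   52.2] 59.6
 tall [348 203   6   5  21] [350.76190476 204.80952381] [ 553.9 -200.7   50.3] 58.9
 tall [357 243   6   5  24] [359.70833333 245.        ] [ 440.9 -223.1   50.8] 59.4
side bar 342 [array([514.791, 175.411]), array([96.321, 21.174]), np.float64(82.87)] [513.8 181.3 209.2] 211.05402387060286
foot 832 [array([515.635, 174.44 ]), array([111.647, 161.744]), np.float64(83.306)] 39.79880746203542
grip 113 [499.7  49.  162. ] [-0.131 -0.991 -0.   ] -46.28144885724606 44.84006799108114 Z 166.88565054562295
 depth: [498.5  54.6 167.8] [-0.102 -0.989 -0.107] -79.40886531673854 44.34553311628736
plate 1752 [array([ 497.134, -211.933]), array([209.775, 154.269]), np.float64(11.289)] 20.451639796845154
green 39 [ 594.78581997 -197.49679211   21.09159756]
 tall [255 141   4   9  23] [256.56521739 145.04347826] [ 685.8 -257.1   48.4] 61.0
 tall [287 160   4   6  23] [288.56521739 162.60869565] [ 553.6 -198.8   46.3] 57.0
 tall [321 162   5   7  23] [322.82608696 164.69565217] [ 440.1 -220.3   47. ] 56.7
```

```bash
cat > p.py <<'E'
import sys
from h import *
from scipy.spatial.transform import Rotation as Ro
from station import arm
def down(yaw):  # tool x down, tool y at angle yaw (deg) in plane
    a=np.radians(yaw); x=np.array([0,0,-1.]); y=np.array([np.cos(a),np.sin(a),0]); return Ro.from_matrix(np.stack([x,y,np.cross(x,y)],1))
def go(target,yaw,cmd=None,v=True):
    s=arm.observe(); p=np.array(s["position"]); R=Ro.from_quat(s["tcp_rot"])
    y=R.as_matrix()[:,1]
    print("t",round(s["t"],2),"pos",p.round(1),"yaw",np.degrees(np.arctan2(y[1],y[0])).round(2),"F",np.round(s["contact_force"],1),"T",np.round(s["torque"],2),"w",round(s["gripper_width"],3),"q6",np.round(s["joint_positions"],2))
    d=R.inv().apply(np.asarray(target)-p)/250; Rt=down(yaw); w=(R.inv()*Rt).as_rotvec()/np.pi
    print("tool shift total",d.round(4),"turn",w.round(4)," rows>=",(np.abs(np.linalg.norm(d))/0.2).round(2),(np.linalg.norm(w)*180/8.59).round(2))
E
python3 - <<'E'
from p import *
print(Ro.from_quat(arm.observe()["tcp_rot"]).as_matrix().round(3))
go([515.4,173.5,280],-7.4)
go([515.4,173.5,280],172.6)
t=load("top0.npz")
for u,v in [(272,264),(225,135),(173,145),(328,122),(375,147),(100,238)]: print(plane(t,u,v,32 if u==272 else 95).round())
E
```

```text
[[-0.     0.3   -0.954]
 [ 0.002 -0.954 -0.3  ]
 [-1.    -0.002 -0.   ]]
t 0.1 pos [ 172.5 -548.   204.7] yaw -72.53 F [ 0.1 -0.1 -0.2] T [ 0.03 -0.02 -0.01] w 0.995 q6 [-1.39  0.28  1.51  0.    1.36 -0.12]
tool shift total [-0.2969 -2.3418 -2.1746] turn [-0.3619 -0.0004  0.0004]  rows>= 16.05 7.58
t 0.1 pos [ 172.5 -548.   204.7] yaw -72.53 F [ 0.1 -0.1 -0.2] T [ 0.03 -0.02 -0.01] w 0.995 q6 [-1.39  0.28  1.51  0.    1.36 -0.12]
tool shift total [-0.2969 -2.3418 -2.1746] turn [6.381e-01 5.000e-04 4.000e-04]  rows>= 16.05 13.37
[387.  22.  32.]
[745. 154.  95.]
[717. 298.  95.]
[ 782. -133.   95.]
[ 711. -262.   95.]
[461. 490.  95.]
```

jog_arm --pt "-0.06 0 0 -0.045 0 0 1" --pt "-0.08 0 0 -0.045 0 0 1" --pt "-0.08 0 0 -0.045 0 0 1" --pt "-0.08 0 0 -0.045 0 0 1" --pt "-0.06 0 0 -0.045 0 0 1" --newtons 50

```text
t: 0.6
position: [172.6, -548.6, 296.4]
tcp_rot: [-0.618, -0.344, 0.618, -0.345]
contact_force: [0.7, 0.4, -0.2]
gripper_width: 1.002
```

jog_arm --pt "0 0 0 -0.045 0 0 1" --pt "0 0 0 -0.045 0 0 1" --pt "0 0 0 -0.046 0 0 1" --pt "0 0 0 0 0 0 1" --pt "0 0 0 0 0 0 1"

```text
t: 1.1
position: [172.5, -548.3, 295.1]
tcp_rot: [0.533, 0.465, -0.532, 0.465]
contact_force: [0.7, -0.9, 0.7]
gripper_width: 1.002
```

```bash
python3 - <<'E'
from p import *
go([515.4,173.5,280],-7.4)
E
```

```text
t 1.1 pos [ 172.5 -548.3  295.1] yaw -7.73 F [ 0.7 -0.9  0.7] T [-0.06 -0.06  0.01] w 1.002 q6 [-1.39  0.24  1.34  0.    1.57 -1.25]
tool shift total [ 0.0623  0.9708 -3.0455] turn [-0.0018 -0.0002  0.0001]  rows>= 15.99 0.04
```

jog_arm --pt "0 0.03 -0.08 0 0 0 1" --pt "0 0.05 -0.16 0 0 0 1" --pt "0 0.05 -0.16 0 0 0 1" --pt "0 0.05 -0.16 0 0 0 1" --pt "0 0.05 -0.16 0 0 0 1"

```text
t: 1.6
position: [253.6, -376.1, 295.3]
tcp_rot: [0.533, 0.465, -0.533, 0.465]
contact_force: [0.5, -0.2, 0.6]
gripper_width: 1.002
```

jog_arm --pt "0 0.05 -0.16 0 0 0 1" --pt "0 0.05 -0.16 0 0 0 1" --pt "0 0.05 -0.16 0 0 0 1" --pt "0 0.05 -0.16 0 0 0 1" --pt "0 0.05 -0.16 0 0 0 1"

```text
t: 2.1
position: [341.8, -186.0, 295.5]
tcp_rot: [0.533, 0.465, -0.533, 0.465]
contact_force: [0.5, -0.7, -0.0]
gripper_width: 0.998
```

jog_arm --pt "0 0.05 -0.16 0 0 0 1" --pt "0 0.05 -0.16 0 0 0 1" --pt "0 0.05 -0.16 0 0 0 1" --pt "0 0.05 -0.16 0 0 0 1" --pt "0 0.05 -0.16 0 0 0 1"

```text
t: 2.6
position: [430.1, 4.2, 295.6]
tcp_rot: [0.532, 0.465, -0.532, 0.466]
contact_force: [0.4, -0.6, 0.5]
gripper_width: 0.998
```

```bash
python3 - <<'E'
from p import *
go([515.4,173.5,280],-7.4)
E
```

```text
t 2.6 pos [430.1   4.2 295.6] yaw -7.69 F [ 0.4 -0.6  0.5] T [-0.02 -0.04 -0.01] w 0.998 q6 [-0.15  0.01  1.61 -0.    1.52 -0.02]
tool shift total [ 0.0622  0.2475 -0.7169] turn [-0.0016  0.0001 -0.0002]  rows>= 3.8 0.03
```

jog_arm --pt "0 0.05 -0.16 -0.001 0 0 1" --pt "0 0.05 -0.16 0 0 0 1" --pt "0 0.05 -0.16 0 0 0 1" --pt "0 0.05 -0.12 0 0 0 1" --pt "0 0.04 -0.08 0 0 0 1"

```text
t: 3.1
position: [511.7, 165.7, 295.0]
tcp_rot: [0.531, 0.467, -0.531, 0.466]
contact_force: [-0.5, 0.3, 0.5]
gripper_width: 1.001
```

```bash
python3 - <<'E'
from p import *
go([515.4,173.5,182],-7.4)
d=arm.grab_frame("side");cv2.imwrite("pics/s1.png",cv2.resize(d["frame"][60:320,180:420],None,fx=2.5,fy=2.3))
E
```

```text
t 3.1 pos [511.7 165.7 295. ] yaw -7.41 F [-0.5  0.3  0.5] T [-0.03 -0.06  0.01] w 1.001 q6 [0.18 0.18 1.41 0.   1.55 0.31]
tool shift total [ 0.4521  0.0106 -0.0329] turn [-0.     -0.0001  0.0001]  rows>= 2.27 0.0
```

View pics/s1.png

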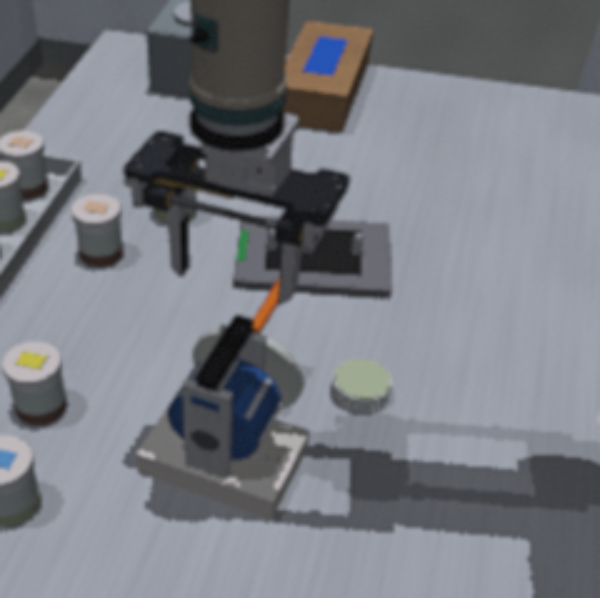

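jog_arm --pt "0.05 0.005 -0.015 0 0 0 1" --pt "0.1 0.005 -0.015 0 0 0 1" --pt "0.1 0 0 0 0 0 1" --pt "0.1 0 0 0 0 0 1" --pt "0.05 0 0 0 0 0 1"

```text
t: 3.65
position: [512.3, 169.0, 192.7]
tcp_rot: [-0.53, -0.467, 0.533, -0.466]
contact_force: [-0.1, 0.1, 0.3]
gripper_width: 1.0
```

```bash
python3 - <<'E'
from p import *
go([515.4,173.5,182],-7.4)
E
```

```text
t 3.65 pos [512.3 169.  192.7] yaw -7.5 F [-0.1  0.1  0.3] T [-0.05 -0.06 -0.03] w 1.0 q6 [ 0.19  0.23  1.6  -0.    1.32  0.32]
tool shift total [ 0.0425  0.0102 -0.0196] turn [-0.0005  0.0007  0.0014]  rows>= 0.24 0.03
```

jog_arm --pt "0.03 0.01 -0.015 0 0 0 1" --pt "0.01 0 0 0 0 0 1" --pt "0 0 0 0 0 0 0.6" --pt "0 0 0 0 0 0 0.4" --pt "0 0 0 0 0 0 0.3"

```text
t: 4.15
position: [518.1, 173.9, 186.3]
tcp_rot: [0.532, 0.466, -0.531, 0.467]
contact_force: [-0.5, 0.8, -0.2]
gripper_width: 0.778
```

```bash
python3 - <<'E'
from p import *
go([515.4,173.5,182],-7.4)
E
```

```text
t 4.15 pos [518.1 173.9 186.3] yaw -7.38 F [-0.5  0.8 -0.2] T [-0.01 -0.06  0.05] w 0.778 q6 [ 0.2   0.24  1.6  -0.    1.3   0.33]
tool shift total [ 0.0173 -0.0107  0.0028] turn [ 0.0001 -0.0001 -0.0005]  rows>= 0.1 0.01
```

jog_arm --pt "0.012 -0.008 0 0 0 0 0.5" --pt "0 0 0 0 0 0 0.3" --pt "0 0 0 0 0 0 0" --pt "0 0 0 0 0 0 0" --pt "0 0 0 0 0 0 0"

```text
t: 4.65
position: [515.7, 174.0, 182.5]
tcp_rot: [0.531, 0.467, -0.531, 0.467]
contact_force: [-0.6, -0.4, 0.7]
gripper_width: 0.356
```

```bash
python3 - <<'E'
from p import *
go([515.4,173.5,182],-7.4)
E
```

```text
t 4.65 pos [515.7 174.  182.5] yaw -7.38 F [-0.6 -0.4  0.7] T [-0.1  -0.13  0.03] w 0.356 q6 [ 0.2   0.24  1.61 -0.    1.29  0.33]
tool shift total [ 0.0019 -0.0008  0.0023] turn [ 0.0001  0.     -0.    ]  rows>= 0.02 0.0
```

jog_arm --pt "0 0 0 0 0 0 0" --pt "0 0 0 0 0 0 0" --pt "0 0 0 0 0 0 0" --pt "0 0 0 0 0 0 0" --pt "-0.02 0 0 0 0 0 0" --newtons 55

```text
t: 5.15
position: [514.0, 173.8, 185.6]
tcp_rot: [-0.53, -0.468, 0.533, -0.466]
contact_force: [-0.7, 0.3, -9.7]
gripper_width: 0.23
```

jog_arm --pt "-0.04 0 0 0 0 0 0" --pt "-0.06 0 0 0 0 0 0" --pt "-0.08 0 0 0 0 0 0" --pt "-0.06 0 0 0 0 0 0" --pt "-0.04 0 0 0 0 0 0"

```text
t: 5.65
position: [515.6, 174.0, 258.2]
tcp_rot: [-0.531, -0.467, 0.531, -0.467]
contact_force: [0.6, -0.3, -9.5]
gripper_width: 0.231
```

```bash
python3 - <<'E'
from p import *
go([497.4,-211.8,262],11)
E
```

```text
t 5.65 pos [515.6 174.  258.2] yaw -7.38 F [ 0.6 -0.3 -9.5] T [ 0.04 -0.11 -0.03] w 0.231 q6 [ 0.2   0.2   1.47 -0.    1.46  0.33]
tool shift total [-0.0152  0.1258  1.5399] turn [-0.1021  0.     -0.    ]  rows>= 7.73 2.14
```

jog_arm --pt "-0.01 0 0.02 0 0 0 0" --pt "-0.01 0 0.04 0 0 0 0" --pt "0 0.005 0.06 0 0 0 0" --pt "0 0.01 0.08 0 0 0 0" --pt "0 0.01 0.1 0 0 0 0"

```text
t: 6.15
position: [511.4, 97.4, 261.5]
tcp_rot: [-0.53, -0.467, 0.532, -0.467]
contact_force: [0.2, -0.1, -9.6]
gripper_width: 0.228
```

jog_arm --pt "0 0.01 0.1 0 0 0 0" --pt "0 0.01 0.1 0 0 0 0" --pt "0 0.01 0.1 0 0 0 0" --pt "0 0.01 0.1 0 0 0 0" --pt "0 0.01 0.1 0 0 0 0"

```text
t: 6.65
position: [507.2, -29.1, 261.6]
tcp_rot: [-0.531, -0.467, 0.532, -0.466]
contact_force: [0.1, 0.2, -9.6]
gripper_width: 0.231
```

jog_arm --pt "0 0.01 0.1 -0.005 0 0 0" --pt "0 0.01 0.1 -0.01 0 0 0" --pt "0 0.01 0.1 -0.015 0 0 0" --pt "0 0.01 0.1 -0.02 0 0 0" --pt "0 0.01 0.08 -0.02 0 0 0"

```text
t: 7.15
position: [510.9, -150.0, 261.6]
tcp_rot: [0.476, 0.523, -0.477, 0.522]
contact_force: [0.0, 0.3, -9.3]
gripper_width: 0.226
```

```bash
python3 - <<'E'
from p import *
go([497.4,-211.8,265],11)
E
```

```text
t 7.15 pos [ 510.9 -150.   261.6] yaw 5.27 F [ 0.   0.3 -9.3] T [ 0.14 -0.14 -0.  ] w 0.226 q6 [-0.41  0.19  1.49 -0.    1.47 -0.51]
tool shift total [-0.0132 -0.0764  0.2413] turn [-0.0318  0.0003  0.0009]  rows>= 1.27 0.67
```

jog_arm --pt "0 -0.015 0.07 -0.015 0 0 0" --pt "0 -0.02 0.06 -0.01 0 0 0" --pt "0 -0.02 0.05 -0.006 0 0 0" --pt "0 -0.01 0.03 0 0 0 0" --pt "0 -0.01 0.02 0 0 0 0"

```text
t: 7.65
position: [501.3, -207.9, 261.8]
tcp_rot: [0.451, 0.545, -0.451, 0.544]
contact_force: [-0.4, 1.0, -10.0]
gripper_width: 0.228
```

```bash
python3 - <<'E'
from p import *
go([497.4,-211.8,265],11)
for n in("top","side"):
    d=arm.grab_frame(n);np.savez(n+"2.npz",**d);f=d["frame"]
    cv2.imwrite(f"pics/{n}2.png",cv2.resize(f[100:310,250:450] if n=="top" else f[20:230,200:400],None,fx=2.8,fy=2.8,interpolation=cv2.INTER_CUBIC))
go([497.4,-211.8,265],11)
E
```

```text
t 7.65 pos [ 501.3 -207.9  261.8] yaw 10.7 F [ -0.4   1.  -10. ] T [ 0.09 -0.13  0.06] w 0.228 q6 [-0.52  0.2   1.47 -0.    1.47 -0.71]
tool shift total [-0.0126 -0.0183  0.0126] turn [-0.0017 -0.0002  0.0004]  rows>= 0.13 0.04
t 7.75 pos [ 501.5 -207.7  262.1] yaw 10.72 F [ 0.   0.3 -9.6] T [ 0.07 -0.08 -0.03] w 0.233 q6 [-0.52  0.2   1.47 -0.    1.47 -0.71]
tool shift total [-0.0115 -0.0194  0.0132] turn [-0.0016  0.0001  0.0003]  rows>= 0.13 0.03
```

View pics/top2.png

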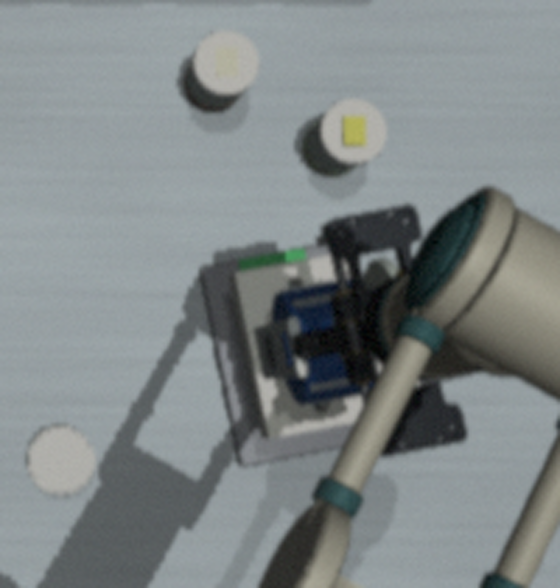

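View pics/side2.png

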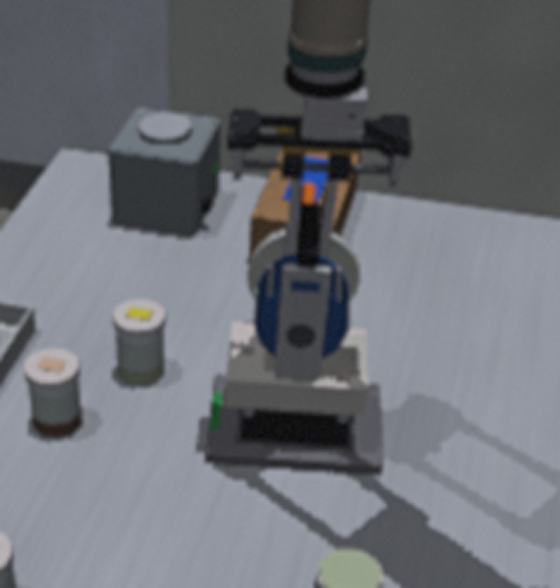

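```bash
python3 - <<'E'
from m import *
for n in("top","side"):
    d=load(n+"2.npz");P=cloud(d);f=d["frame"].astype(int)
    ok=(d["z_map"]>0)&(abs(P[...,0]-500)<130)&(abs(P[...,1]+200)<90)
    foot=big(ok&(abs(P[...,2]-118)<8)&(f.max(-1)>90))
    Q=P[foot];print(n,foot.sum(),mrect(Q),np.median(Q[:,2]))
    A=np.c_[Q[:,:2]-Q[:,:2].mean(0),np.ones(len(Q))];print(np.linalg.lstsq(A,Q[:,2],rcond=None)[0])
    # far +y edge: for each x bin
    a=np.radians(10.7);ex=np.array([np.cos(a),np.sin(a)]);ey=np.array([-ex[1],ex[0]])
    r=(Q[:,:2]-[501.5,-207.7]);X=r@ex;Y=r@ey
    print("X pct",np.percentile(X,[0,1,99,100]).round(1),"Y",np.percentile(Y,[0,1,99,100]).round(1))
    for x0 in(-60,-40,-20,0,20,40,60):
        m=abs(X-x0)<8
        if m.sum()>5: print(x0,np.sort(Y[m])[-3:].round(1),end=";")
    print()
E
```

```text
top 817 [array([ 500.653, -200.618]), array([159.952,  95.109]), np.float64(10.477)] 120.26373308488883
[-1.32662520e-03  6.42220186e-04  1.20227247e+02]
X pct [-79.5 -78.9  79.8  80.5] Y [-40.5 -38.2  54.3  54.9]
-60 [53.9 54.  54.5];-40 [54.1 54.2 54.6];-20 [53.3 53.6 54.5];0 [52.6 53.4 54.4];20 [52.2 52.7 52.7];40 [53.4 54.  54.1];60 [53.7 54.  54.3];
side 469 [array([ 501.6 , -209.56]), array([159.767, 115.226]), np.float64(10.781)] 119.66675659586846
[-4.41536530e-03 -9.15336792e-04  1.19597505e+02]
X pct [-80.2 -78.6  78.5  79.6] Y [-59.6 -56.8  54.6  55.7]
-60 [54.1 54.8 55.4];-40 [54.6 55.6 55.7];-20 [52.7 52.9 54.5];0 [52.  53.7 54.4];20 [49.5 51.6 52.1];40 [51.9 52.3 52.6];60 [51.8 52.1 52.1];
```

jog_arm --pt "0 -0.01 0.007 -0.0015 0 0 0" --pt "0.01 -0.008 0.006 0 0 0 0" --pt "0.02 0 0 0 0 0 0" --pt "0.02 0 0 0 0 0 0" --pt "0 0 0 0 0 0 0"

```text
t: 8.25
position: [497.8, -210.0, 248.8]
tcp_rot: [0.449, 0.547, -0.449, 0.545]
contact_force: [-0.6, 0.2, -8.8]
gripper_width: 0.23
```

```bash
python3 - <<'E'
from p import *
go([497.4,-211.8,202],11)
E
```

```text
t 8.25 pos [ 497.8 -210.   248.8] yaw 11.1 F [-0.6  0.2 -8.8] T [ 0.06 -0.05 -0.01] w 0.23 q6 [-0.53  0.2   1.5   0.    1.44 -0.72]
tool shift total [ 0.1871 -0.0025  0.0069] turn [ 0.0005 -0.0006  0.0006]  rows>= 0.94 0.02
```

jog_arm --pt "0.01 -0.002 0.006 0 0 0 0" --pt "0.01 0 0 0 0 0 0" --pt "0.02 0 0 0 0 0 0" --pt "0.02 0 0 0 0 0 0" --pt "0 0 0 0 0 0 0"

```text
t: 8.75
position: [497.5, -212.0, 233.9]
tcp_rot: [0.449, 0.547, -0.45, 0.545]
contact_force: [-1.1, 1.3, -9.1]
gripper_width: 0.229
```

```bash
python3 - <<'E'
from p import *
go([497.4,-211.8,202],11)
E
```

```text
t 8.75 pos [ 497.5 -212.   233.9] yaw 11.07 F [-1.1  1.3 -9.1] T [ 0.1  -0.06 -0.04] w 0.229 q6 [-0.53  0.21  1.52 -0.    1.41 -0.72]
tool shift total [ 1.274e-01 -1.000e-04 -6.000e-04] turn [ 0.0004 -0.0005  0.0006]  rows>= 0.64 0.02
```

jog_arm --pt "0.01 0 0 0 0 0 0" --pt "0.01 0 0 0 0 0 0" --pt "0.01 0 0 0 0 0 0" --pt "0.01 0 0 0 0 0 0" --pt "0.01 0 0 0 0 0 0"

```text
t: 9.25
position: [498.0, -212.5, 222.3]
tcp_rot: [0.449, 0.546, -0.45, 0.546]
contact_force: [-0.9, 0.1, -9.6]
gripper_width: 0.228
```

```bash
python3 - <<'E'
from p import *
go([497.4,-211.8,202],11)
E
```

```text
t 9.25 pos [ 498.  -212.5  222.3] yaw 11.07 F [-0.9  0.1 -9.6] T [-0.13  0.13 -0.03] w 0.228 q6 [-0.53  0.22  1.55 -0.    1.38 -0.72]
tool shift total [ 0.0811 -0.0017 -0.0033] turn [0.0004 0.0001 0.0002]  rows>= 0.41 0.01
```

jog_arm --pt "0.012 0 0 0 0 0 0" --pt "0.012 0 0 0 0 0 0" --pt "0.012 0 0 0 0 0 0" --pt "0.012 0 0 0 0 0 0" --pt "0.012 0 0 0 0 0 0"

```text
t: 9.75
position: [498.1, -212.5, 207.2]
tcp_rot: [0.449, 0.546, -0.45, 0.546]
contact_force: [-1.9, -0.7, -8.8]
gripper_width: 0.227
```

jog_arm --pt "0.01 0 0 0 0 0 0" --pt "0.008 0 0 0 0 0 0" --pt "0.005 0 0 0 0 0 0" --pt "0.004 0 0 0 0 0 0" --pt "0 0 0 0 0 0 0"

```text
t: 10.25
position: [497.9, -212.7, 202.5]
tcp_rot: [0.449, 0.545, -0.45, 0.546]
contact_force: [-4.8, -0.5, 0.6]
gripper_width: 0.229
```

```bash
python3 - <<'E'
from p import *
go([497.4,-211.8,202],11)
E
```

```text
t 10.25 pos [ 497.9 -212.7  202.5] yaw 11.08 F [-4.8 -0.5  0.6] T [-0.16  0.95  0.01] w 0.229 q6 [-0.53  0.23  1.58 -0.    1.33 -0.72]
tool shift total [ 0.0019 -0.0012 -0.004 ] turn [ 0.0004  0.0005 -0.0001]  rows>= 0.02 0.01
```

jog_arm --pt "0.004 0 0 0 0 0 0" --pt "0.004 0 0 0 0 0 0" --pt "0 0 0 0 0 0 0" --pt "0 0 0 0 0 0 0" --pt "0 0 0 0 0 0 0"

```text
t: 10.75
position: [497.8, -212.8, 202.4]
tcp_rot: [0.449, 0.545, -0.45, 0.547]
contact_force: [-7.6, -0.4, 10.5]
gripper_width: 0.231
```

```bash
python3 - <<'E'
from p import *
go([497.4,-211.8,202],11)
E
```

```text
t 10.75 pos [ 497.8 -212.8  202.4] yaw 11.08 F [-7.6 -0.4 10.5] T [ 0.13  1.37 -0.04] w 0.231 q6 [-0.53  0.23  1.58 -0.    1.33 -0.72]
tool shift total [ 0.0016 -0.0009 -0.0041] turn [ 0.0004  0.0009 -0.0004]  rows>= 0.02 0.02
```

jog_arm --pt "0 0 0 0 0 0 0.6" --pt "0 0 0 0 0 0 0.8" --pt "0 0 0 0 0 0 0.8" --pt "0 0 0 0 0 0 0.8" --pt "-0.06 0 0 0 0 0 0.8"

```text
t: 11.25
position: [497.5, -211.6, 212.0]
tcp_rot: [0.449, 0.547, -0.449, 0.545]
contact_force: [0.6, 0.5, 0.2]
gripper_width: 0.619
```

jog_arm --pt "-0.1 0 0 0 0 0 0.8" --pt "-0.12 0 0 0 0 0 0.8" --pt "-0.12 0 0 0 0 0 0.8" --pt "-0.06 0 0 0 0 0 0.8" --pt "0 0 0 0 0 0 0.8"

```text
t: 11.75
position: [499.7, -213.0, 316.1]
tcp_rot: [0.45, 0.544, -0.449, 0.548]
contact_force: [-0.2, -0.3, 0.5]
gripper_width: 0.8
```

```bash
python3 - <<'E'
from p import *
go([497.4,-211.8,202],11)
for n in("top","side"):
    d=arm.grab_frame(n);np.savez(n+"3.npz",**d);f=d["frame"]
    cv2.imwrite(f"pics/{n}3.png",cv2.resize(f[100:310,250:450] if n=="top" else f[20:230,200:400],None,fx=2.8,fy=2.8,interpolation=cv2.INTER_CUBIC))
E
```

```text
t 11.75 pos [ 499.7 -213.   316.1] yaw 11.09 F [-0.2 -0.3  0.5] T [-0.01 -0.08 -0.01] w 0.8 q6 [-0.53  0.18  1.36  0.    1.59 -0.72]
tool shift total [ 0.4565 -0.0104 -0.0081] turn [ 0.0005  0.0011 -0.0014]  rows>= 2.28 0.04
```

View pics/top3.png

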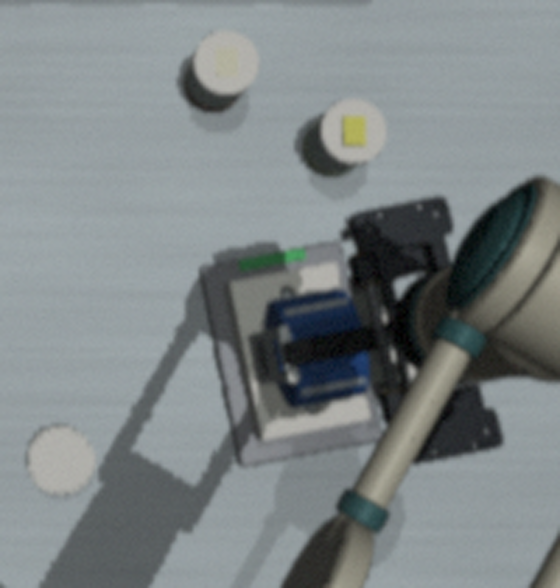

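View pics/side3.png

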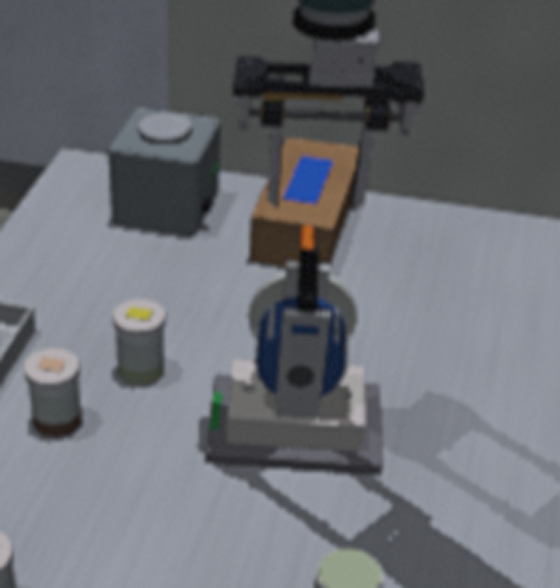

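```bash
python3 - <<'E'
from m import *
for n in("top","side"):
    d=load(n+"3.npz");P=cloud(d);f=d["frame"].astype(int)
    ok=(d["z_map"]>0)&(abs(P[...,0]-500)<130)&(abs(P[...,1]+200)<90)
    foot=big(ok&(abs(P[...,2]-60)<7)&(f.max(-1)>80))
    Q=P[foot];print(n,foot.sum(),mrect(Q),np.median(Q[:,2]))
    A=np.c_[Q[:,:2]-Q[:,:2].mean(0),np.ones(len(Q))];print(np.linalg.lstsq(A,Q[:,2],rcond=None)[0])
    a=np.radians(11);ex=np.array([np.cos(a),np.sin(a)]);ey=np.array([-ex[1],ex[0]])
    r=(Q[:,:2]-[497.5,-212]);X=r@ex;Y=r@ey
    print("X pct",np.percentile(X,[0,1,99,100]).round(1),"Y",np.percentile(Y,[0,1,99,100]).round(1))
    bar=big(ok&(P[...,2]>222)&(P[...,2]<240)&(f.max(-1)<90))
    print("bar",bar.sum(),mrect(P[bar]),np.median(P[bar][:,2]))
    ok=(d["z_map"]>0)&(abs(P[...,0]-500)<130)&(abs(P[...,1]+300)<90)
    g=ok&(f[...,2]-f[...,0]>60)&(f[...,2]-f[...,1]>35)
    if g.sum()>3: print("grip",g.sum(),P[g].mean(0),P[g].min(0),P[g].max(0))
E
```

```text
top 914 [array([ 498.692, -213.382]), array([159.862, 111.427]), np.float64(10.927)] 60.64049281629711
[-4.27341558e-03 -4.73473574e-04  6.06503231e+01]
X pct [-79.  -78.3  80.1  80.8] Y [-57.2 -55.2  53.3  54.2]
bar 293 [array([ 496.55 , -202.627]), array([21.745, 77.128]), np.float64(11.205)] 232.56671496945026
side 567 [array([ 497.681, -212.512]), array([160.112, 115.065]), np.float64(10.813)] 60.06862989550649
[-8.45752379e-04 -1.62162899e-03  5.99156585e+01]
X pct [-79.8 -78.5  79.1  80.2] Y [-58.3 -55.5  54.9  57.1]
bar 144 [array([ 499.145, -211.477]), array([20.718, 98.759]), np.float64(11.836)] 231.70307814111817
grip 32 [ 525.16957313 -351.4817823   186.82660027] [ 516.13193611 -376.14060642  183.44884908] [ 535.06360171 -323.44057646  191.07604273]
```

```bash
python3 - <<'E'
from m import *
d=load("top3.npz");P=cloud(d);ok=d["z_map"]>0
u=np.array([499.7,-213])/np.hypot(499.7,213);n=np.array([-u[1],u[0]])
R=P[...,:2]@u;L=P[...,:2]@n
for r in range(250,650,25):
    m=ok&(abs(R-r)<12)&(abs(L)<110)&(P[...,2]>300)
    if m.sum(): print(r,m.sum(),np.percentile(P[m][:,2],[5,50,99]).round(),np.percentile(L[m],[1,99]).round())
s=load("side3.npz");P=cloud(s);ok=s["z_map"]>0
R=P[...,:2]@u;L=P[...,:2]@n
for z in range(280,640,20):
    m=ok&(abs(P[...,2]-z)<10)&(abs(L)<130)&(R>200)&(R<650)
    if m.sum(): print("z",z,m.sum(),np.percentile(R[m],[1,99]).round(),np.percentile(L[m],[1,99]).round())
E
```

```text
250 9 [712. 720. 728.] [84. 85.]
275 440 [717. 741. 758.] [52. 85.]
300 1338 [719. 750. 760.] [-7. 80.]
325 1796 [716. 739. 752.] [-25.  84.]
350 2016 [690. 740. 746.] [-29.  83.]
375 1006 [680. 724. 742.] [-33.  80.]
400 635 [703. 713. 731.] [-38.  78.]
425 527 [705. 712. 715.] [-41.  74.]
450 537 [704. 712. 716.] [-44.  71.]
475 781 [454. 712. 718.] [-65.  67.]
500 2061 [453. 715. 741.] [-68.  65.]
525 2461 [504. 740. 750.] [-52.  67.]
550 2002 [456. 744. 751.] [-46.  66.]
575 1050 [436. 729. 746.] [-47.  68.]
600 448 [437. 457. 461.] [-1. 75.]
625 136 [455. 457. 461.] [10. 49.]
z 320 32 [496. 575.] [-22.  37.]
z 340 54 [497. 578.] [-25.  37.]
z 360 66 [496. 579.] [-24.  37.]
z 380 56 [496. 580.] [-22.  37.]
z 400 47 [496. 578.] [-28.  36.]
z 420 247 [458. 596.] [-50.  72.]
z 440 378 [454. 599.] [-23.  75.]
z 460 622 [456. 624.] [-68.  74.]
z 480 142 [499. 544.] [-7. 30.]
z 500 208 [493. 564.] [-32.  39.]
z 520 224 [505. 576.] [-21.  36.]
z 540 255 [505. 568.] [-11.  39.]
z 560 249 [507. 568.] [-12.  37.]
z 580 153 [507. 563.] [-6. 38.]
```

```bash
python3 - <<'E'
import cv2,numpy as np
cv2.imwrite("pics/s3f.png",dict(np.load("side3.npz"))["frame"]);cv2.imwrite("pics/t3f.png",dict(np.load("top3.npz"))["frame"])
E
```

```text
(no output)
```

View pics/s3f.png

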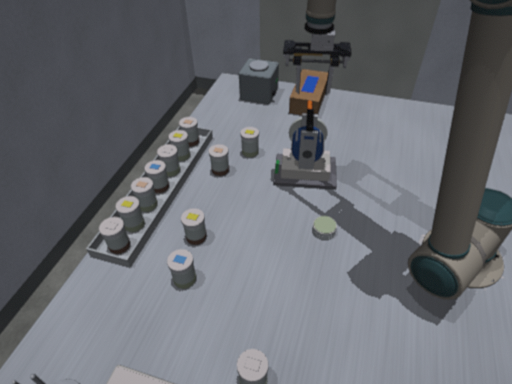

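View pics/t3f.png

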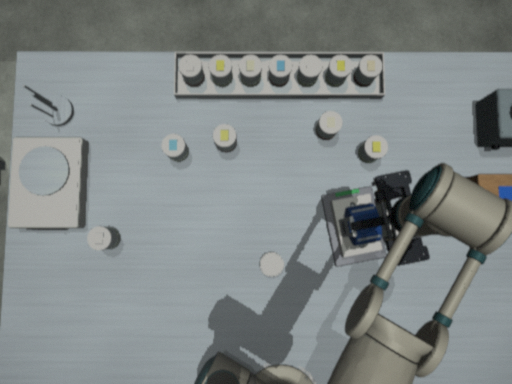

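```bash
python3 - <<'E'
from m import *
from p import *
go([520.5,-328.4,250],11)
c=np.array([499.7,-213.0]);a=np.radians(11);ex=np.array([np.cos(a),np.sin(a)]);ey=np.array([-ex[1],ex[0]])
for n in("top3","side3"):
    d=load(n+".npz");P=cloud(d);ok=(d["z_map"]>0)&(P[...,2]>325)&(P[...,2]<475)&(np.hypot(P[...,0]-c[0],P[...,1]-c[1])<130)
    Q=P[ok];X=(Q[:,:2]-c)@ex;Y=(Q[:,:2]-c)@ey
    for z in range(330,475,20):
        m=abs(Q[:,2]-z)<10
        if m.sum()>3: print(n,z,m.sum(),"X",X[m].min().round(),X[m].max().round(),"Y",Y[m].min().round(),Y[m].max().round())
E
```

```text
t 11.85 pos [ 498.3 -212.2  313.1] yaw 11.08 F [ 0.2 -0.8 -0.6] T [-0.02 -0.09 -0.03] w 0.799 q6 [-0.53  0.18  1.37  0.    1.59 -0.72]
tool shift total [ 0.2522 -0.002   0.4731] turn [ 0.0005 -0.0001  0.0001]  rows>= 2.68 0.01
top3 330 14 X -49.0 48.0 Y 7.0 10.0
top3 350 10 X -42.0 40.0 Y 7.0 10.0
top3 390 4 X -39.0 39.0 Y -3.0 8.0
top3 410 6 X -45.0 80.0 Y -6.0 34.0
top3 430 479 X -60.0 85.0 Y -35.0 35.0
top3 450 1298 X -89.0 88.0 Y -34.0 35.0
top3 470 34 X -83.0 87.0 Y -31.0 31.0
side3 330 45 X -50.0 47.0 Y -6.0 14.0
side3 350 53 X -50.0 49.0 Y 4.0 14.0
side3 370 66 X -50.0 50.0 Y -4.0 14.0
side3 390 62 X -50.0 48.0 Y -9.0 14.0
side3 410 58 X -79.0 78.0 Y -23.0 38.0
side3 430 382 X -85.0 84.0 Y -31.0 39.0
side3 450 728 X -88.0 88.0 Y -34.0 39.0
side3 470 135 X -41.0 17.0 Y -16.0 27.0
```

jog_arm --pt "0 0 0.06 0 0 0 0.6" --pt "0 0 0.12 0 0 0 0.6" --pt "0 0 0.14 0 0 0 0.6" --pt "0 0 0.1 0 0 0 0.6" --pt "0 0 0.05 0 0 0 0.6" --newtons 40

```text
t: 12.35
position: [520.6, -330.5, 311.4]
tcp_rot: [0.45, 0.546, -0.45, 0.545]
contact_force: [-1.1, -0.4, -0.3]
gripper_width: 0.597
```

jog_arm --pt "0.05 0 0 0 0 0 0.6" --pt "0.1 0 0 0 0 0 0.6" --pt "0.1 0 0 0 0 0 0.6" --pt "0.05 0 0 0 0 0 0.6" --pt "0 0 0 0 0 0 0.6"

```text
t: 12.85
position: [519.4, -325.8, 236.2]
tcp_rot: [0.449, 0.548, -0.449, 0.544]
contact_force: [0.8, 0.5, -0.7]
gripper_width: 0.601
```

```bash
python3 - <<'E'
from m import *
from p import *
go([520.5,-328.4,161.2],11)
for n in("top","side"):
    d=arm.grab_frame(n);np.savez(n+"4.npz",**d);f=d["frame"]
    P=cloud(d);f2=f.astype(int);hsv=None
    ok=(d["z_map"]>0)&(abs(P[...,0]-520)<60)&(abs(P[...,1]+330)<90)
    g=ok&(f2[...,2]-f2[...,0]>60)&(f2[...,2]-f2[...,1]>35)
    v,u=np.nonzero(g)
    if len(u)>5:
        pts=np.stack([plane(d,a,b,184) for a,b in zip(u,v)]);c,a=axisfit(pts);print(n,len(u),c.round(1),a.round(3))
    if n=="side": cv2.imwrite(f"pics/{n}4.png",cv2.resize(f[0:200,240:400],None,fx=3,fy=3,interpolation=cv2.INTER_CUBIC))
E
```

```text
t 12.85 pos [ 519.4 -325.8  236.2] yaw 11.12 F [ 0.8  0.5 -0.7] T [-0.03 -0.07 -0.03] w 0.601 q6 [-0.67  0.32  1.36  0.    1.46 -0.87]
tool shift total [0.2999 0.0031 0.0123] turn [ 0.0006 -0.0014  0.001 ]  rows>= 1.5 0.04
top 82 [ 519.5 -327.2  184. ] [ 0.177 -0.984 -0.   ]
side 18 [ 527.2 -362.3  184. ] [-0.201  0.98   0.   ]
```

View pics/side4.png

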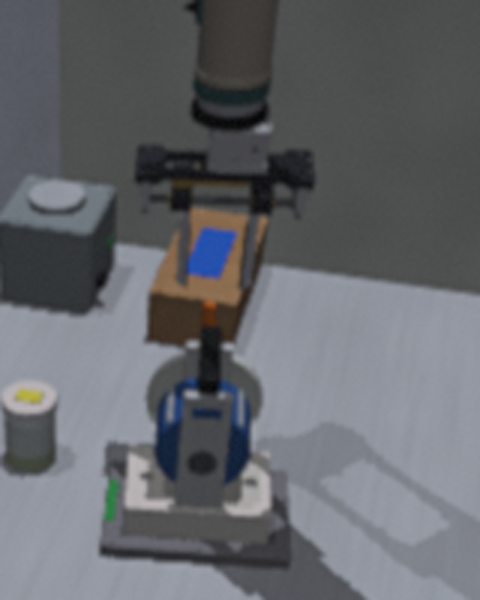

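jog_arm --pt "0.04 0 0.006 0 0 0 0.6" --pt "0.08 0 0 0 0 0 0.6" --pt "0.1 0 0 0 0 0 0.6" --pt "0.06 0 0 0 0 0 0.6" --pt "0.02 0 0 0 0 0 0.6"

```text
t: 13.45
position: [520.5, -328.7, 162.3]
tcp_rot: [0.449, 0.547, -0.449, 0.545]
contact_force: [0.2, -0.3, -0.5]
gripper_width: 0.603
```

```bash
python3 - <<'E'
from p import *
go([520.5,-328.4,161.2],11)
E
```

```text
t 13.45 pos [ 520.5 -328.7  162.3] yaw 11.07 F [ 0.2 -0.3 -0.5] T [ 0.   -0.09  0.02] w 0.603 q6 [-0.68  0.36  1.48 -0.    1.3  -0.87]
tool shift total [ 0.0044  0.0003 -0.0013] turn [ 0.0004 -0.0005  0.0004]  rows>= 0.02 0.02
```

```bash
cat >> p.py <<'E'
def readings(n):
    F=[];T=[];Q=[]
    for i in range(n):
        if i: arm.grab_frame("side")
        s=arm.observe();F.append(s["contact_force"]);T.append(s["torque"]);Q.append(s["position"])
    return np.array(F),np.array(T),np.array(Q),s["t"]
E
python3 - <<'E'
from p import *
print([np.round(arm.observe()["contact_force"],2).tolist() for _ in range(3)])
F,T,Q,t=readings(10);print(t,F.mean(0).round(2),F.std(0).round(2),T.mean(0).round(3),T.std(0).round(3),Q.mean(0).round(1),Q.std(0).round(2))
E
```

```text
[[0.17, -0.26, -0.49], [0.17, -0.26, -0.49], [0.17, -0.26, -0.49]]
13.9 [-0.   -0.03 -0.01] [0.39 0.46 0.34] [-0.023 -0.088  0.015] [0.025 0.031 0.025] [ 521.4 -329.4  164.2] [0.45 0.36 0.99]
```

jog_arm --pt "0.004 0 0 0 0 0 0.3" --pt "0 0 0 0 0 0 0" --pt "0 0 0 0 0 0 0" --pt "0 0 0 0 0 0 0" --pt "0 0 0 0 0 0 0" --newtons 40

```text
t: 14.4
position: [521.0, -329.2, 162.7]
tcp_rot: [0.449, 0.546, -0.449, 0.546]
contact_force: [-0.0, 0.4, 0.4]
gripper_width: 0.211
```

jog_arm --pt "0 0 0 0 0 0 0" --pt "0 0 0 0 0 0 0" --pt "0 0 0 0 0 0 0" --pt "0 0 0 0 0 0 0" --pt "0 0 0 0 0 0 0"

```text
t: 14.9
position: [520.6, -329.3, 162.6]
tcp_rot: [0.449, 0.546, -0.45, 0.546]
contact_force: [-2.7, -0.6, -0.0]
gripper_width: 0.155
```

```bash
python3 - <<'E'
from p import *
F,T,Q,t=readings(5);print(t,F.mean(0).round(2),F.std(0).round(2),T.mean(0).round(3),T.std(0).round(3),Q.mean(0).round(1),Q.std(0).round(2))
go([520.5,-328.4,161.2],11)
E
```

```text
15.1 [-2.32 -0.79  0.24] [0.47 0.45 0.27] [-0.24   0.293  0.016] [0.029 0.033 0.018] [ 520.8 -329.3  162.7] [0.08 0.01 0.02]
t 15.1 pos [ 520.9 -329.3  162.7] yaw 11.07 F [-2.2 -1.2  0.2] T [-0.22  0.34  0.04] w 0.159 q6 [-0.68  0.36  1.48 -0.    1.3  -0.87]
tool shift total [ 0.0059 -0.0007 -0.0037] turn [0.0004 0.0001 0.0001]  rows>= 0.04 0.01
```

```bash
cat > tab.py <<'E'
import numpy as np,sys
th=np.arange(0,5.61,0.08)
c=np.round(np.stack([0.22*(1-np.cos(th)),0.22*np.sin(th)],1),3)
d=np.diff(c,axis=0)
for k in range(0,len(d),5):
    print(round(th[min(k+5,len(th)-1)],2),[[round(a,3),round(b,3)] for a,b in d[k:k+5]])
E
python3 tab.py
cat > rec.py <<'E'
from p import *
import json
C=np.array([520.8,-329.3,107.7]);a=np.radians(11.0);ex=np.array([np.cos(a),np.sin(a),0]);ey=np.array([-ex[1],ex[0],0])
def rec(th,n=6,d=1):
    F,T,Q,t=readings(n)
    with open("log.jsonl","a") as f: f.write(json.dumps(dict(t=t,th=th,d=d,F=F.tolist(),T=T.tolist(),Q=Q.tolist()))+"\n")
    f=F.mean(0);q=Q.mean(0)-C;x=q@ex;z=q[2];tm=np.arctan2(x,z)%(2*np.pi)
    fx=f@ex;fz=f[2]
    print("t",round(t,2),"cmd",th,"meas",tm.round(3),"r",np.hypot(x,z).round(1),"y",(q@ey).round(1),"Fhead",fx.round(2),(f@ey).round(2),fz.round(2),"tang",(-(fx*np.cos(tm)-fz*np.sin(tm))).round(2),"rad",(fx*np.sin(tm)+fz*np.cos(tm)).round(2),"T",T.mean(0).round(2),"w",round(arm.observe()["gripper_width"],3))
E
```

```text
0.4 [[np.float64(0.001), np.float64(0.018)], [np.float64(0.002), np.float64(0.017)], [np.float64(0.003), np.float64(0.017)], [np.float64(0.005), np.float64(0.017)], [np.float64(0.006), np.float64(0.017)]]
0.8 [[np.float64(0.008), np.float64(0.016)], [np.float64(0.009), np.float64(0.015)], [np.float64(0.01), np.float64(0.014)], [np.float64(0.011), np.float64(0.014)], [np.float64(0.012), np.float64(0.013)]]
1.2 [[np.float64(0.013), np.float64(0.012)], [np.float64(0.014), np.float64(0.01)], [np.float64(0.015), np.float64(0.01)], [np.float64(0.015), np.float64(0.008)], [np.float64(0.016), np.float64(0.007)]]
1.6 [[np.float64(0.017), np.float64(0.006)], [np.float64(0.017), np.float64(0.004)], [np.float64(0.017), np.float64(0.003)], [np.float64(0.018), np.float64(0.002)], [np.float64(0.017), np.float64(0.0)]]
2.0 [[np.float64(0.018), np.float64(-0.001)], [np.float64(0.017), np.float64(-0.003)], [np.float64(0.018), np.float64(-0.004)], [np.float64(0.016), np.float64(-0.005)], [np.float64(0.017), np.float64(-0.007)]]
2.4 [[np.float64(0.015), np.float64(-0.008)], [np.float64(0.015), np.float6
[... 1127 characters left out ...]
6), np.float64(-0.007)], [np.float64(-0.016), np.float64(-0.006)]]
4.8 [[np.float64(-0.017), np.float64(-0.005)], [np.float64(-0.018), np.float64(-0.003)], [np.float64(-0.017), np.float64(-0.002)], [np.float64(-0.018), np.float64(-0.001)], [np.float64(-0.017), np.float64(0.001)]]
5.2 [[np.float64(-0.018), np.float64(0.002)], [np.float64(-0.017), np.float64(0.004)], [np.float64(-0.017), np.float64(0.005)], [np.float64(-0.016), np.float64(0.006)], [np.float64(-0.016), np.float64(0.008)]]
5.6 [[np.float64(-0.015), np.float64(0.008)], [np.float64(-0.015), np.float64(0.011)], [np.float64(-0.013), np.float64(0.011)], [np.float64(-0.013), np.float64(0.012)], [np.float64(-0.012), np.float64(0.013)]]
```

jog_arm --pt "0.001 0.018 0 0 0 0 0" --pt "0.002 0.017 0 0 0 0 0" --pt "0.003 0.017 0 0 0 0 0" --pt "0.005 0.017 0 0 0 0 0" --pt "0.006 0.017 0 0 0 0 0"

```text
t: 15.6
position: [542.6, -325.0, 158.2]
tcp_rot: [0.449, 0.546, -0.449, 0.546]
contact_force: [-2.6, -1.8, -0.1]
gripper_width: 0.158
```

```bash
python3 -c "
from rec import *
rec(0.4)"
```

```text
t 15.85 cmd 0.4 meas 0.415 r 55.1 y 0.0 Fhead -2.26 -1.41 -1.42 tang 1.49 rad -2.21 T [-0.38  0.25  0.02] w 0.16
```

jog_arm --pt "0.008 0.016 0 0 0 0 0" --pt "0.009 0.015 0 0 0 0 0" --pt "0.01 0.014 0 0 0 0 0" --pt "0.011 0.014 0 0 0 0 0" --pt "0.012 0.013 0 0 0 0 0"

```text
t: 16.35
position: [560.1, -321.5, 145.7]
tcp_rot: [0.449, 0.546, -0.449, 0.546]
contact_force: [-2.2, -2.7, -1.5]
gripper_width: 0.158
```

```bash
python3 -c "
from rec import *
rec(0.8)"
```

```text
t 16.6 cmd 0.8 meas 0.813 r 55.2 y 0.1 Fhead -2.45 -1.59 -1.01 tang 0.95 rad -2.47 T [-0.45  0.28  0.03] w 0.16
```

jog_arm --pt "0.013 0.012 0 0 0 0 0" --pt "0.014 0.01 0 0 0 0 0" --pt "0.015 0.01 0 0 0 0 0" --pt "0.015 0.008 0 0 0 0 0" --pt "0.016 0.007 0 0 0 0 0"

```text
t: 17.1
position: [571.5, -319.3, 127.4]
tcp_rot: [0.449, 0.546, -0.449, 0.546]
contact_force: [-3.9, -1.8, -1.1]
gripper_width: 0.163
```

```bash
python3 -c "
from rec import *
rec(1.2)"
```

```text
t 17.35 cmd 1.2 meas 1.209 r 55.2 y 0.1 Fhead -3.09 -1.65 -0.85 tang 0.3 rad -3.2 T [-0.47  0.37  0.04] w 0.162
```

jog_arm --pt "0.017 0.006 0 0 0 0 0" --pt "0.017 0.003 0 0 0 0 0" --pt "0.017 0.002 0 0 0 0 0" --pt "0.018 0.001 0 0 0 0 0" --pt "0.017 0 0 0 0 0 0"

```text
t: 17.85
position: [575.0, -318.6, 106.0]
tcp_rot: [0.45, 0.546, -0.449, 0.546]
contact_force: [-1.2, -0.9, 0.7]
gripper_width: 0.159
```

```bash
python3 -c "
from rec import *
rec(1.6)"
```

```text
t 18.1 cmd 1.6 meas 1.603 r 55.2 y 0.1 Fhead -0.75 -1.52 0.48 tang 0.45 rad -0.77 T [-0.28 -0.02  0.04] w 0.159
```

jog_arm --pt "0.018 -0.001 0 0 0 0 0" --pt "0.017 -0.003 0 0 0 0 0" --pt "0.018 -0.004 0 0 0 0 0" --pt "0.016 -0.005 0 0 0 0 0" --pt "0.017 -0.007 0 0 0 0 0"

```text
t: 18.6
position: [569.8, -319.7, 84.4]
tcp_rot: [0.45, 0.546, -0.449, 0.546]
contact_force: [1.0, -1.2, 0.6]
gripper_width: 0.16
```

```bash
python3 -c "
from rec import *
rec(2.0)"
```

```text
t 18.85 cmd 2.0 meas 2.011 r 54.9 y 0.1 Fhead 1.47 -1.52 0.3 tang 0.9 rad 1.2 T [-0.19 -0.46 -0.  ] w 0.159
```

jog_arm --pt "0.015 -0.008 0 0 0 0 0" --pt "0.015 -0.009 0 0 0 0 0" --pt "0.014 -0.01 0 0 0 0 0" --pt "0.014 -0.012 0 0 0 0 0" --pt "0.012 -0.012 0 0 0 0 0"

```text
t: 19.35
position: [556.6, -322.3, 66.9]
tcp_rot: [0.449, 0.546, -0.449, 0.546]
contact_force: [3.3, -1.4, 0.1]
gripper_width: 0.157
```

```bash
python3 -c "
from rec import *
rec(2.4)"
```

```text
t 19.6 cmd 2.4 meas 2.415 r 54.6 y 0.0 Fhead 2.5 -1.89 -0.06 tang 1.83 rad 1.7 T [-0.26 -0.51 -0.02] w 0.16
```

jog_arm --pt "0.012 -0.014 0 0 0 0 0" --pt "0.01 -0.014 0 0 0 0 0" --pt "0.009 -0.015 0 0 0 0 0" --pt "0.008 -0.016 0 0 0 0 0" --pt "0.006 -0.016 0 0 0 0 0"

```text
t: 20.1
position: [538.2, -325.9, 55.8]
tcp_rot: [0.45, 0.546, -0.449, 0.546]
contact_force: [3.7, -1.6, 1.4]
gripper_width: 0.158
```

```bash
python3 -c "
from rec import *
rec(2.8)"
```

```text
t 20.35 cmd 2.8 meas 2.814 r 54.8 y 0.1 Fhead 2.37 -1.55 0.7 tang 2.47 rad 0.1 T [-0.26 -0.55 -0.  ] w 0.157
```

jog_arm --pt "0.006 -0.017 0 0 0 0 0" --pt "0.003 -0.017 0 0 0 0 0" --pt "0.003 -0.018 0 0 0 0 0" --pt "0.001 -0.017 0 0 0 0 0" --pt "0 -0.018 0 0 0 0 0"

```text
t: 20.85
position: [516.8, -329.8, 52.6]
tcp_rot: [0.45, 0.546, -0.449, 0.546]
contact_force: [4.6, 0.1, 1.8]
gripper_width: 0.155
```

```bash
python3 -c "
from rec import *
rec(3.2)"
```

```text
t 21.1 cmd 3.2 meas 3.218 r 55.2 y 0.3 Fhead 2.96 -0.74 0.46 tang 2.92 rad -0.68 T [-0.05 -0.65 -0.17] w 0.16
```

jog_arm --pt "-0.002 -0.017 0 0 0 0 0" --pt "-0.003 -0.018 0 0 0 0 0" --pt "-0.005 -0.017 0 0 0 0 0" --pt "-0.006 -0.016 0 0 0 0 0" --pt "-0.007 -0.016 0 0 0 0 0"

```text
t: 21.6
position: [495.5, -333.6, 58.1]
tcp_rot: [0.449, 0.547, -0.449, 0.545]
contact_force: [3.2, -0.9, -3.7]
gripper_width: 0.16
```

```bash
python3 -c "
from rec import *
rec(3.6)"
```

```text
t 21.85 cmd 3.6 meas 3.62 r 55.7 y 0.7 Fhead 2.25 -0.51 -4.48 tang 4.06 rad 2.94 T [-0.05 -0.51 -0.2 ] w 0.159
```

jog_arm --pt "-0.008 -0.016 0 0 0 0 0" --pt "-0.01 -0.015 0 0 0 0 0" --pt "-0.011 -0.013 0 0 0 0 0" --pt "-0.011 -0.013 0 0 0 0 0" --pt "-0.013 -0.012 0 0 0 0 0"

```text
t: 22.35
position: [478.6, -336.3, 71.7]
tcp_rot: [0.45, 0.547, -0.449, 0.545]
contact_force: [1.3, 3.5, -5.7]
gripper_width: 0.161
```

```bash
python3 -c "
from rec import *
rec(4.0)"
```

```text
t 22.6 cmd 4.0 meas 4.013 r 55.6 y 0.7 Fhead 1.85 3.27 -4.72 tang 4.8 rad 1.62 T [ 0.48 -0.31 -0.1 ] w 0.162
```

```bash
cat > fit.py <<'E'
import json,numpy as np
from scipy.optimize import least_squares
L=[json.loads(l) for l in open("log.jsonl")]
a=np.radians(11.0);ex=np.array([np.cos(a),np.sin(a),0])
def run(L,fr=True,verbose=True):
    Q=np.array([np.mean(l["Q"],0) for l in L]);F=np.array([np.mean(l["F"],0) for l in L]);T=np.array([np.mean(l["T"],0) for l in L]);D=np.array([l["d"] for l in L])
    x=Q@ex;z=Q[:,2]
    r=least_squares(lambda p:np.hypot(x-p[0],z-p[1])-55,[x.mean(),z.mean()]);cx,cz=r.x
    th=np.arctan2(x-cx,z-cz)%(2*np.pi);fx=F@ex;fz=F[:,2]
    M=-(fx*np.cos(th)-fz*np.sin(th))*0.055
    out={}
    for name,A,b in (("fixed spring",np.c_[np.sin(th),np.cos(th)],M-0.12-0.015*th-0.008*D),("free offset",np.c_[np.sin(th),np.cos(th),np.ones_like(th)],M-0.015*th-0.008*D)):
        s,res,_,_=np.linalg.lstsq(A,b,rcond=None);e=b-A@s
        cov=np.linalg.inv(A.T@A)*e.var()*len(e)/(len(e)-len(s))
        de=np.arctan2(-s[1],-s[0]);m=np.hypot(*s[:2])
        print(name,"center",r.x.round(2),"mgr",m.round(4),"theta*",(np.pi-de)%(2*np.pi),"sig",(np.sqrt(cov[0,0])/m).round(3),"off",s[2:].round(4),"res mN.m",(e*1000).round(0))
    print("th",th.round(2));print("M",M.round(3))
if __name__=="__main__": run(L)
E
python3 fit.py
```

```text
fixed spring center [448.28 107.64] mgr 0.1193 theta* 3.1739687860245516 sig 0.05 off [] res mN.m [ -7.  -4. -20.  -8.   1.  19.   8. -21. -11. -13.]
free offset center [448.28 107.64] mgr 0.1089 theta* 3.1048794255218 sig 0.068 off [0.1085] res mN.m [  7.   5. -15.  -7.  -0.  17.   9. -16.  -1.   2.]
th [0.42 0.81 1.21 1.6  2.01 2.41 2.81 3.22 3.62 4.01]
M [0.082 0.052 0.016 0.025 0.049 0.1   0.136 0.161 0.223 0.264]
```

```bash
cat > fit2.py <<'E'
import json,numpy as np
from scipy.optimize import least_squares
L=[json.loads(l) for l in open("log.jsonl")]
a=np.radians(11.0);ex=np.array([np.cos(a),np.sin(a),0]);ey=np.array([-ex[1],ex[0],0])
n=np.array([len(l["Q"]) for l in L]);Q=np.array([np.mean(l["Q"],0) for l in L]);F=np.array([np.mean(l["F"],0) for l in L]);T=np.array([np.mean(l["T"],0) for l in L]);D=np.array([l["d"] for l in L])
x=Q@ex;z=Q[:,2];fx=F@ex;fz=F[:,2];ty=T@ey-np.array([-.023,-.088,.015])@ey
c=np.polyfit(fx,ty,1);print("ty vs fx",c.round(4),"res",(ty-np.polyval(c,fx)).round(2))
Lv=-c[0]
fxt=-ty/Lv; w1=1/.45**2;w2=1/.18**2; fxc=(w1*fx+w2*fxt)/(w1+w2)
r=least_squares(lambda p:np.hypot(x-p[0],z-p[1])-55,[x.mean(),z.mean()]);cx,cz=r.x
th=np.arctan2(x-cx,z-cz)%(2*np.pi)
M=-(fxc*np.cos(th)-fz*np.sin(th))*0.055
sg=0.055*np.sqrt((0.17*np.cos(th))**2+(0.40*np.sin(th))**2)/np.sqrt(n);sg=np.hypot(sg,0.004)
for name,cols in (("fixed",[]),("off",[np.ones_like(th)]),("off+fzbias",[np.ones_like(th),np.sin(th)*0])):
    if name=="off+fzbias": continue
    b=M-0.015*th-0.008*D-(0.12 if not cols else 0);A=np.stack([np.sin(th),np.cos(th)]+cols,1)
    s=np.linalg.lstsq(A/sg[:,None],b/sg,rcond=None)[0];e=b-A@s;cov=np.linalg.inv((A/sg[:,None]).T@(A/sg[:,None]))
    m=np.hypot(*s[:2]);de=np.arctan2(-s[1],-s[0]);g=np.array([-s[1],s[0]])/m**2
    print(name,"ctr",r.x.round(2),"mgr",m.round(4),"theta*",round((np.pi-de)%(2*np.pi),3),"sig",np.sqrt(g@cov[:2,:2]@g).round(3),"off",s[2:].round(4),"chi",(e/sg).round(1))
print("th",th.round(2));print("M",M.round(3), "fx",fx.round(2),"fxt",fxt.round(2))
E
python3 fit2.py
```

```text
ty vs fx [-0.1753 -0.004 ] res [ 0.01  0.02 -0.01 -0.01 -0.07  0.07  0.01 -0.02 -0.01  0.01]
fixed ctr [448.28 107.64] mgr 0.1181 theta* 3.189 sig 0.025 off [] chi [-1.2 -0.5 -2.4 -0.9  1.   0.8  1.2 -2.1 -0.9 -1.4]
off ctr [448.28 107.64] mgr 0.1093 theta* 3.132 sig 0.034 off [0.1106] chi [ 0.6  0.5 -2.  -0.8  0.8  0.6  1.2 -1.5  0.3 -0. ]
th [0.42 0.81 1.21 1.6  2.01 2.41 2.81 3.22 3.62 4.01]
M [0.084 0.054 0.015 0.025 0.058 0.087 0.134 0.168 0.226 0.263] fx [-2.26 -2.45 -3.09 -0.75  1.47  2.5   2.37  2.96  2.25  1.85] fxt [-2.3  -2.52 -3.04 -0.65  1.89  2.13  2.33  3.11  2.31  1.81]
```

jog_arm --pt "0.013 0.012 0 0 0 0 0" --pt "0.011 0.013 0 0 0 0 0" --pt "0.011 0.013 0 0 0 0 0" --pt "0.01 0.015 0 0 0 0 0" --pt "0.008 0.016 0 0 0 0 0"

```text
t: 23.1
position: [497.4, -334.3, 58.4]
tcp_rot: [0.449, 0.545, -0.449, 0.546]
contact_force: [2.1, 2.1, -2.2]
gripper_width: 0.16
```

```bash
python3 -c "
from rec import *
rec(3.6,8,-1)"; python3 fit2.py
```

```text
t 23.45 cmd 3.6 meas 3.596 r 54.7 y -0.4 Fhead 2.87 1.54 -3.37 tang 4.05 rad 1.77 T [ 0.27 -0.57 -0.1 ] w 0.157
ty vs fx [-0.1761 -0.0052] res [ 0.01  0.02 -0.01 -0.01 -0.07  0.07  0.01 -0.02 -0.    0.01 -0.02]
fixed ctr [448.3  107.69] mgr 0.1201 theta* 3.171 sig 0.023 off [] chi [-0.9 -0.2 -2.1 -0.7  1.1  0.7  0.9 -2.6 -1.3 -1.8  2.1]
off ctr [448.3  107.69] mgr 0.1149 theta* 3.13 sig 0.033 off [0.114] chi [ 0.5  0.5 -1.8 -0.6  1.   0.6  0.8 -2.4 -0.8 -1.   2.8]
th [0.42 0.81 1.21 1.6  2.01 2.41 2.81 3.22 3.62 4.01 3.59]
M [0.083 0.054 0.015 0.025 0.058 0.087 0.133 0.167 0.225 0.263 0.228] fx [-2.26 -2.45 -3.09 -0.75  1.47  2.5   2.37  2.96  2.25  1.85  2.87] fxt [-2.29 -2.5  -3.03 -0.65  1.88  2.12  2.32  3.1   2.3   1.8   2.99]
```

jog_arm --pt "0.007 0.016 0 0 0 0 0" --pt "0.006 0.016 0 0 0 0 0" --pt "0.005 0.017 0 0 0 0 0" --pt "0.003 0.018 0 0 0 0 0" --pt "0.002 0.017 0 0 0 0 0"

```text
t: 23.95
position: [518.1, -330.5, 52.9]
tcp_rot: [0.449, 0.545, -0.45, 0.547]
contact_force: [3.1, -0.6, -1.4]
gripper_width: 0.162
```

```bash
python3 -c "
from rec import *
rec(3.2,10,-1)"
```

```text
t 24.4 cmd 3.2 meas 3.2 r 54.9 y -0.5 Fhead 3.13 -1.65 -2.17 tang 3.25 rad 1.98 T [-0.21 -0.73 -0.15] w 0.16
```

jog_arm --pt "0 0.018 0 0 0 0 0" --pt "-0.001 0.017 0 0 0 0 0" --pt "-0.003 0.018 0 0 0 0 0" --pt "-0.003 0.017 0 0 0 0 0" --pt "-0.006 0.017 0 0 0 0 0"

```text
t: 24.9
position: [538.7, -326.4, 57.0]
tcp_rot: [0.449, 0.546, -0.45, 0.546]
contact_force: [0.7, -3.2, 4.5]
gripper_width: 0.159
```

```bash
python3 -c "
from rec import *
rec(2.8,10,-1)"
```

```text
t 25.35 cmd 2.8 meas 2.794 r 53.8 y -0.6 Fhead 0.12 -2.56 5.28 tang 1.91 rad -4.93 T [-0.45 -0.2  -0.17] w 0.155
```

jog_arm --pt "-0.006 0.016 0 0 0 0 0" --pt "-0.008 0.016 0 0 0 0 0" --pt "-0.009 0.015 0 0 0 0 0" --pt "-0.01 0.014 0 0 0 0 0" --pt "-0.012 0.014 0 0 0 0 0"

```text
t: 25.85
position: [555.9, -322.6, 67.8]
tcp_rot: [0.448, 0.547, -0.45, 0.546]
contact_force: [-1.8, -3.2, 4.6]
gripper_width: 0.159
```

```bash
python3 -c "
from rec import *
rec(2.4,10,-1)"; python3 fit2.py
```

```text
t 26.3 cmd 2.4 meas 2.408 r 53.7 y -0.1 Fhead -2.54 -2.73 5.21 tang 1.6 rad -5.57 T [-0.57  0.26 -0.  ] w 0.155
ty vs fx [-0.1773 -0.0074] res [ 0.01  0.01 -0.01 -0.01 -0.06  0.08  0.02 -0.01  0.    0.02 -0.01 -0.03
 -0.   -0.  ]
fixed ctr [448.05 107.96] mgr 0.1157 theta* 3.117 sig 0.018 off [] chi [-0.4 -0.2 -2.4 -1.2  0.3 -0.3 -0.4 -3.7 -2.1 -2.   1.4  3.8 -1.4  2.7]
off ctr [448.05 107.96] mgr 0.1114 theta* 3.073 sig 0.031 off [0.1143] chi [ 0.9  0.5 -2.1 -1.1  0.3 -0.5 -0.4 -3.5 -1.5 -1.3  1.9  4.  -1.4  2.5]
th [0.42 0.82 1.22 1.61 2.01 2.41 2.81 3.21 3.61 4.01 3.59 3.19 2.79 2.41]
M [0.082 0.052 0.014 0.025 0.058 0.087 0.133 0.166 0.224 0.262 0.227 0.188
 0.109 0.09 ] fx [-2.26 -2.45 -3.09 -0.75  1.47  2.5   2.37  2.96  2.25  1.85  2.87  3.13
  0.12 -2.54] fxt [-2.27 -2.49 -3.01 -0.64  1.87  2.11  2.3   3.08  2.28  1.79  2.97  3.33
  0.18 -2.5 ]
```

```bash
python3 - <<'E'
from m import *
from p import *
for n in("top","side"):
    d=arm.grab_frame(n);np.savez(n+"5.npz",**d);f=d["frame"].astype(int);P=cloud(d)
    ok=(d["z_map"]>0)&(abs(P[...,0]-500)<130)&(abs(P[...,1]+200)<90)
    foot=big(ok&(abs(P[...,2]-60)<7)&(f.max(-1)>80))
    Q=P[foot];print(n,foot.sum(),mrect(Q),np.median(Q[:,2]))
    a=np.radians(11);ex=np.array([np.cos(a),np.sin(a)]);ey=np.array([-ex[1],ex[0]]);r=(Q[:,:2]-[497.8,-212.5]);X=r@ex;Y=r@ey
    k=abs(Q[:,2]-60)<4
    A=np.c_[X,Y,np.ones(len(Q))][k];print("plane ex,ey,0:",np.linalg.lstsq(A,Q[k,2],rcond=None)[0].round(4), "Yext",np.percentile(Y,[1,99]).round(1),"Xext",np.percentile(X,[1,99]).round(1))
    bar=big(ok&(P[...,2]>222)&(P[...,2]<240)&(f.max(-1)<90))
    print("bar",bar.sum(),mrect(P[bar]),np.median(P[bar][:,2]))
    cv2.imwrite(f"pics/{n}5.png",cv2.resize(d["frame"][130:280,280:430] if n=="top" else d["frame"][40:200,240:400],None,fx=3.7,fy=3.7,interpolation=cv2.INTER_CUBIC))
E
```

```text
top 918 [array([ 497.172, -214.041]), array([160.317, 111.54 ]), np.float64(11.021)] 60.79973875158121
plane ex,ey,0: [-8.00000e-04 -1.90000e-03  6.04974e+01] Yext [-54.9  53.8] Xext [-80.1  78.4]
bar 359 [array([ 496.692, -213.129]), array([21.774, 97.26 ]), np.float64(11.21)] 232.07720645523526
side 632 [array([ 496.041, -212.625]), array([160.176, 113.77 ]), np.float64(11.134)] 59.830315379985564
plane ex,ey,0: [ 5.00000e-04 -2.90000e-03  6.00396e+01] Yext [-54.4  56.1] Xext [-80.7  77.2]
bar 154 [array([ 496.068, -210.037]), array([21.331, 96.889]), np.float64(11.313)] 231.48269600205558
```

View pics/side5.png

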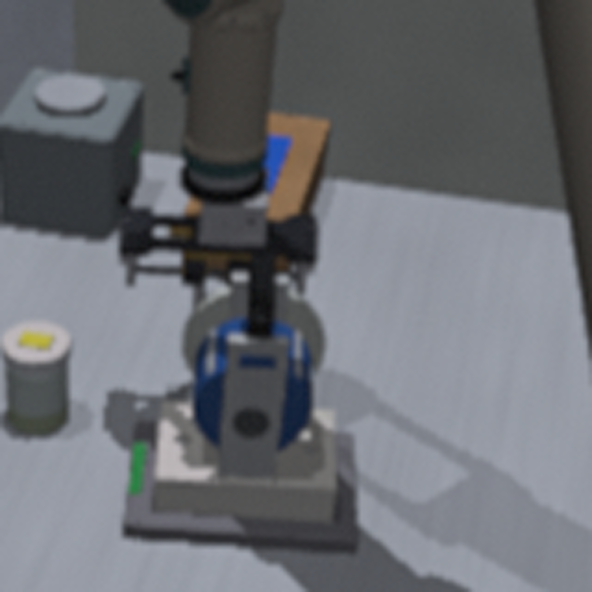

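View pics/top5.png

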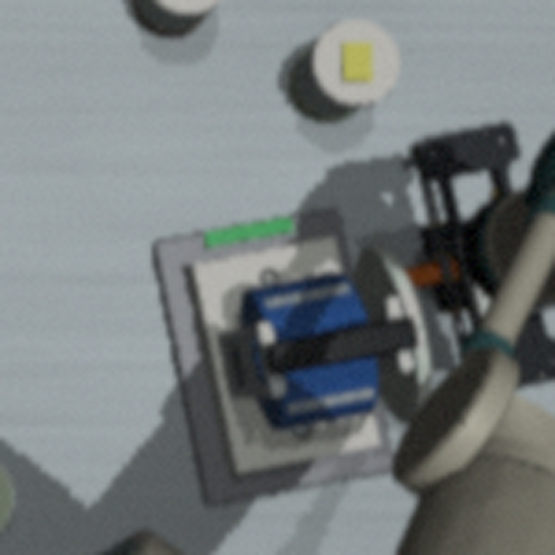

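jog_arm --pt "-0.004 -0.004 0 0 0 0 0" --pt "0 0 0 0 0 0 0" --pt "0 0 0 0 0 0 0" --pt "0.006 -0.006 0 0 0 0 0" --pt "0.006 -0.006 0 0 0 0 0"

```text
t: 26.9
position: [553.0, -323.1, 65.2]
tcp_rot: [0.449, 0.546, -0.449, 0.546]
contact_force: [1.0, -3.4, 2.3]
gripper_width: 0.158
```

```bash
python3 -c "
from rec import *
rec(2.56,6,1)"
```

```text
t 27.15 cmd 2.56 meas 2.488 r 53.7 y -0.1 Fhead 0.23 -3.77 1.9 tang 1.33 rad -1.37 T [-0.7  -0.34  0.  ] w 0.158
```

jog_arm --pt "0.011 -0.014 0 0 0 0 0" --pt "0.009 -0.015 0 0 0 0 0" --pt "0.008 -0.016 0 0 0 0 0" --pt "0.006 -0.016 0 0 0 0 0" --pt "0.005 -0.017 0 0 0 0 0"

```text
t: 27.65
position: [533.8, -326.6, 55.1]
tcp_rot: [0.45, 0.546, -0.449, 0.546]
contact_force: [3.4, -4.0, -0.8]
gripper_width: 0.156
```

```bash
python3 -c "
from rec import *
rec(2.9,10,1)"
```

```text
t 28.1 cmd 2.9 meas 2.896 r 54.2 y 0.2 Fhead 2.65 -4.34 -1.1 tang 2.3 rad 1.71 T [-0.68 -0.72 -0.07] w 0.16
```

jog_arm --pt "0.004 -0.018 0 0 0 0 0" --pt "0.003 -0.017 0 0 0 0 0" --pt "0.001 -0.018 0 0 0 0 0" --pt "-0.001 -0.018 0 0 0 0 0" --pt "-0.002 -0.017 0 0 0 0 0"

```text
t: 28.6
position: [512.2, -330.5, 53.7]
tcp_rot: [0.45, 0.546, -0.449, 0.546]
contact_force: [3.0, -2.9, -3.3]
gripper_width: 0.158
```

```bash
python3 -c "
from rec import *
rec(3.3,10,1)";python3 fit2.py
```

```text
t 29.05 cmd 3.3 meas 3.304 r 54.6 y 0.5 Fhead 2.77 -3.5 -3.45 tang 3.29 rad 2.96 T [-0.61 -0.72 -0.09] w 0.157
ty vs fx [-0.1775 -0.0133] res [ 0.02  0.02 -0.   -0.01 -0.06  0.08  0.03 -0.01  0.01  0.02 -0.   -0.02
  0.    0.01 -0.07 -0.01 -0.01]
fixed ctr [447.94 108.08] mgr 0.1168 theta* 3.146 sig 0.015 off [] chi [-0.8 -0.4 -2.5 -1.1  0.6  0.1  0.2 -3.1 -1.7 -1.8  1.8  4.4 -0.6  3.2
 -0.5 -1.8 -2. ]
off ctr [447.94 108.08] mgr 0.1119 theta* 3.095 sig 0.029 off [0.1134] chi [ 0.7  0.5 -2.1 -0.9  0.5 -0.1  0.1 -2.9 -1.1 -1.   2.4  4.6 -0.7  3.
 -0.6 -1.8 -1.6]
th [0.43 0.82 1.22 1.61 2.01 2.41 2.81 3.21 3.61 4.   3.59 3.19 2.79 2.41
 2.49 2.89 3.29]
M [0.082 0.052 0.013 0.025 0.058 0.087 0.133 0.166 0.223 0.261 0.226 0.187
 0.109 0.09  0.09  0.132 0.185] fx [-2.26 -2.45 -3.09 -0.75  1.47  2.5   2.37  2.96  2.25  1.85  2.87  3.13
  0.12 -2.54  0.23  2.65  2.77] fxt [-2.27 -2.48 -3.   -0.64  1.86  2.1   2.3   3.07  2.28  1.79  2.97  3.33
  0.18 -2.5   0.67  2.79  2.88]
```

```bash
python3 - <<'E'
import numpy as np
th=3.3-0.12*np.arange(26)
c=np.round(np.stack([0.22*(1-np.cos(th)),0.22*np.sin(th)],1),3);d=np.diff(c,axis=0)
for k in range(0,25,5): print(th[k+5].round(2),"; ".join("%.3f,%.3f"%tuple(r) for r in d[k:k+5]))
E
```

```text
2.7 0.003,0.027; -0.001,0.026; -0.003,0.026; -0.007,0.026; -0.010,0.024
2.1 -0.013,0.023; -0.015,0.022; -0.018,0.019; -0.020,0.017; -0.022,0.015
1.5 -0.023,0.012; -0.025,0.009; -0.026,0.006; -0.026,0.003; -0.027,-0.001
0.9 -0.026,-0.003; -0.025,-0.007; -0.025,-0.009; -0.023,-0.013; -0.022,-0.015
0.3 -0.019,-0.017; -0.018,-0.020; -0.015,-0.022; -0.012,-0.023; -0.009,-0.025
```

jog_arm --pt "0.003 0.027 0 0 0 0 0" --pt "-0.001 0.026 0 0 0 0 0" --pt "-0.003 0.026 0 0 0 0 0" --pt "-0.007 0.026 0 0 0 0 0" --pt "-0.01 0.024 0 0 0 0 0"

```text
t: 29.55
position: [544.2, -324.6, 59.5]
tcp_rot: [0.449, 0.546, -0.45, 0.546]
contact_force: [0.1, -1.8, 4.4]
gripper_width: 0.159
```

```bash
python3 -c "
from rec import *
rec(2.7,10,-1)"
```

```text
t 30.0 cmd 2.7 meas 2.686 r 53.8 y 0.1 Fhead 0.01 -1.58 4.6 tang 2.04 rad -4.12 T [-0.31 -0.14 -0.07] w 0.158
```

jog_arm --pt "-0.013 0.023 0 0 0 0 0" --pt "-0.015 0.022 0 0 0 0 0" --pt "-0.018 0.019 0 0 0 0 0" --pt "-0.02 0.017 0 0 0 0 0" --pt "-0.022 0.015 0 0 0 0 0"

```text
t: 30.5
position: [566.5, -320.0, 80.6]
tcp_rot: [0.449, 0.547, -0.45, 0.545]
contact_force: [-2.8, -2.8, 2.2]
gripper_width: 0.162
```

```bash
python3 -c "
from rec import *
rec(2.1,10,-1)"
```

```text
t 30.95 cmd 2.1 meas 2.091 r 54.4 y 0.4 Fhead -3.29 -1.34 3.17 tang 1.12 rad -4.43 T [-0.38  0.42  0.12] w 0.158
```

jog_arm --pt "-0.023 0.012 0 0 0 0 0" --pt "-0.025 0.009 0 0 0 0 0" --pt "-0.026 0.006 0 0 0 0 0" --pt "-0.026 0.003 0 0 0 0 0" --pt "-0.027 -0.001 0 0 0 0 0"

```text
t: 31.45
position: [574.1, -318.4, 112.7]
tcp_rot: [0.449, 0.546, -0.45, 0.546]
contact_force: [-4.1, -1.7, -1.0]
gripper_width: 0.159
```

```bash
python3 -c "
from rec import *
rec(1.5,10,-1)"
```

```text
t 31.9 cmd 1.5 meas 1.478 r 54.8 y 0.5 Fhead -4.57 -0.8 0.72 tang 1.14 rad -4.48 T [-0.27  0.7   0.13] w 0.16
```

jog_arm --pt "-0.026 -0.003 0 0 0 0 0" --pt "-0.025 -0.007 0 0 0 0 0" --pt "-0.025 -0.009 0 0 0 0 0" --pt "-0.023 -0.013 0 0 0 0 0" --pt "-0.022 -0.015 0 0 0 0 0"

```text
t: 32.4
position: [562.3, -320.8, 142.9]
tcp_rot: [0.449, 0.546, -0.45, 0.546]
contact_force: [-6.1, -1.2, -3.2]
gripper_width: 0.158
```

```bash
python3 -c "
from rec import *
rec(0.9,10,-1)"; python3 fit2.py
```

```text
t 32.85 cmd 0.9 meas 0.877 r 55.1 y 0.4 Fhead -5.16 0.18 -2.42 tang 1.44 rad -5.51 T [-0.16  0.8   0.15] w 0.159
ty vs fx [-0.178  -0.0115] res [ 0.01  0.02 -0.01 -0.01 -0.06  0.08  0.03 -0.01  0.01  0.02 -0.   -0.02
 -0.    0.   -0.07 -0.01 -0.01  0.02 -0.01  0.01 -0.  ]
fixed ctr [447.96 108.14] mgr 0.1046 theta* 3.155 sig 0.016 off [] chi [-1.7 -1.6 -3.8 -2.3 -0.6 -0.9 -0.4 -2.9 -0.8 -0.7  2.7  4.6 -1.3  2.
 -1.4 -2.3 -1.5  1.   1.5  3.8  4. ]
off ctr [447.96 108.14] mgr 0.1039 theta* 3.149 sig 0.027 off [0.1192] chi [-1.6 -1.5 -3.8 -2.3 -0.6 -0.9 -0.4 -2.9 -0.7 -0.5  2.8  4.7 -1.3  2.
 -1.4 -2.3 -1.4  1.   1.5  3.8  4.1]
th [0.43 0.82 1.22 1.61 2.01 2.41 2.81 3.21 3.61 4.   3.59 3.19 2.79 2.41
 2.49 2.89 3.29 2.68 2.09 1.49 0.89]
M [0.081 0.052 0.013 0.025 0.058 0.086 0.132 0.166 0.223 0.261 0.226 0.187
 0.109 0.09  0.09  0.132 0.184 0.111 0.063 0.06  0.073] fx [-2.26 -2.45 -3.09 -0.75  1.47  2.5   2.37  2.96  2.25  1.85  2.87  3.13
  0.12 -2.54  0.23  2.65  2.77  0.01 -3.29 -4.57 -5.16] fxt [-2.27 -2.48 -3.   -0.64  1.86  2.1   2.29  3.07  2.28  1.78  2.96  3.32
  0.18 -2.49  0.67  2.78  2.88 -0.04 -3.18 -4.58 -5.06]
```

```bash
cat > fit3.py <<'E'
import io,contextlib
with contextlib.redirect_stdout(io.StringIO()):
    exec(open("fit2.py").read())
rad=fxc*np.sin(th)+fz*np.cos(th)
sg=np.hypot(sg,0.010)
one=np.ones_like(th);S,Cc=np.sin(th),np.cos(th)
# theta params: A,B,c0,fr,k_rad(angle err), fzbias with priors
def solve(use,prior,label):
    cols={"A":S,"B":Cc,"c0":one,"fr":D.astype(float),"rad":rad*0.055,"fzb":S*0.055}
    X=np.stack([cols[u] for u in use],1);b=M-0.015*th
    Xa=X/sg[:,None];ba=b/sg
    for u,(m,s_) in prior.items():
        if u in use:
            e=np.zeros(len(use));e[use.index(u)]=1/s_;Xa=np.vstack([Xa,e]);ba=np.append(ba,m/s_)
    s=np.linalg.lstsq(Xa,ba,rcond=None)[0];cov=np.linalg.inv(Xa.T@Xa);m=np.hypot(s[0],s[1]);g=np.zeros(len(use));g[0]=-s[1]/m**2;g[1]=s[0]/m**2
    print(label,"theta*",round((np.pi-np.arctan2(-s[1],-s[0]))%(2*np.pi),3),"sig",np.sqrt(g@cov@g).round(3),dict(zip(use,s.round(4))),"mgr",m.round(4),"res",((b-X@s)*1000).round(0).tolist())
P={"c0":(.12,.002),"fr":(0,.01),"rad":(0,.02),"fzb":(0,.15)}
solve(["A","B","c0"],P,"nofr")
solve(["A","B","c0","fr"],P,"fr")
solve(["A","B","c0","fr","rad"],P,"fr+rad")
solve(["A","B","c0","fr","rad","fzb"],P,"all")
solve(["A","B","c0","fr"],{},"free")
E
python3 fit3.py
```

```text
nofr theta* 3.151 sig 0.034 {'A': np.float64(-0.1058), 'B': np.float64(0.001), 'c0': np.float64(0.1203)} mgr 0.1058 res [-3.0, -4.0, -27.0, -14.0, 3.0, 1.0, 5.0, -9.0, 1.0, 1.0, 7.0, 14.0, -15.0, 5.0, -2.0, -4.0, -0.0, -2.0, 4.0, 23.0, 21.0]
fr theta* 3.149 sig 0.034 {'A': np.float64(-0.106), 'B': np.float64(0.0008), 'c0': np.float64(0.1206), 'fr': np.float64(-0.0045)} mgr 0.106 res [2.0, 0.0, -22.0, -10.0, 7.0, 5.0, 9.0, -5.0, 5.0, 5.0, 2.0, 9.0, -20.0, 0.0, 2.0, -0.0, 4.0, -7.0, -1.0, 19.0, 16.0]
fr+rad theta* 3.153 sig 0.035 {'A': np.float64(-0.1038), 'B': np.float64(0.0012), 'c0': np.float64(0.1207), 'fr': np.float64(-0.0053), 'rad': np.float64(0.0116)} mgr 0.1038 res [3.0, 1.0, -22.0, -11.0, 5.0, 4.0, 10.0, -3.0, 5.0, 7.0, 1.0, 8.0, -19.0, 2.0, 2.0, -1.0, 3.0, -6.0, -1.0, 18.0, 17.0]
all theta* 3.153 sig 0.035 {'A': np.float64(-0.1038), 'B': np.float64(0.0012), 'c0': np.float64(0.1207), 'fr': np.float64(-0.0053), 'rad': np.float64(0.0116), 'fzb': np.float64(0.0)} mgr 0.1038 res [3.0, 1.0, -22.0, -11.0, 5.0, 4.0, 10.0, -3.0, 5.0, 7.0, 1.0, 8.0, -19.0, 2.0, 2.0, -1.0, 3.0, -6.0, -1.0, 18.0, 17.0]
free theta* 3.179 sig 0.046 {'A': np.float64(-0.11), 'B': np.float64(0.0041), 'c0': np.float64(0.125), 'fr': np.float64(-0.0054)} mgr 0.11 res [-3.0, -2.0, -23.0, -9.0, 9.0, 7.0, 10.0, -5.0, 3.0, 1.0, -2.0, 7.0, -21.0, 0.0, 3.0, 1.0, 3.0, -8.0, -1.0, 17.0, 12.0]
```

```bash
python3 - <<'E'
import numpy as np
th=np.linspace(0.88,3.15,21)
c=np.round(np.stack([0.22*(1-np.cos(th)),0.22*np.sin(th)],1),3);d=np.diff(c,axis=0)
for k in range(0,20,5): print(th[k+5].round(2),"; ".join("%.3f,%.3f"%tuple(r) for r in d[k:k+5]))
E
```

```text
1.45 0.020,0.014; 0.022,0.013; 0.023,0.010; 0.023,0.007; 0.025,0.004
2.02 0.025,0.002; 0.025,-0.001; 0.024,-0.004; 0.024,-0.007; 0.024,-0.009
2.58 0.021,-0.012; 0.021,-0.015; 0.018,-0.016; 0.017,-0.019; 0.015,-0.020
3.15 0.012,-0.022; 0.009,-0.023; 0.007,-0.024; 0.004,-0.025; 0.001,-0.025
```

jog_arm --pt "0.02 0.01 0 0 0 0 0" --pt "0.022 0.013 0 0 0 0 0" --pt "0.023 0.01 0 0 0 0 0" --pt "0.023 0.007 0 0 0 0 0" --pt "0.025 0.004 0 0 0 0 0"

```text
t: 33.35
position: [574.3, -318.5, 114.1]
tcp_rot: [0.45, 0.546, -0.449, 0.546]
contact_force: [-4.5, 1.0, 1.1]
gripper_width: 0.16
```

```bash
python3 -c "
from rec import *
rec(1.45,8,1)"
```

```text
t 33.7 cmd 1.45 meas 1.453 r 54.9 y 0.5 Fhead -2.79 1.93 0.51 tang 0.83 rad -2.71 T [0.27 0.5  0.12] w 0.156
```

jog_arm --pt "0.025 0.002 0 0 0 0 0" --pt "0.025 -0.001 0 0 0 0 0" --pt "0.024 -0.004 0 0 0 0 0" --pt "0.024 -0.007 0 0 0 0 0" --pt "0.024 -0.009 0 0 0 0 0"

```text
t: 34.2
position: [569.2, -319.6, 83.6]
tcp_rot: [0.45, 0.546, -0.449, 0.546]
contact_force: [-2.7, 3.0, 2.6]
gripper_width: 0.158
```

```bash
python3 -c "
from rec import *
rec(2.02,8,1)"
```

```text
t 34.55 cmd 2.02 meas 2.025 r 54.8 y 0.3 Fhead -1.77 3.78 1.79 tang 0.83 rad -2.37 T [0.52 0.35 0.09] w 0.159
```

jog_arm --pt "0.021 -0.012 0 0 0 0 0" --pt "0.021 -0.015 0 0 0 0 0" --pt "0.018 -0.016 0 0 0 0 0" --pt "0.017 -0.019 0 0 0 0 0" --pt "0.015 -0.02 0 0 0 0 0"

```text
t: 35.05
position: [549.0, -323.9, 60.8]
tcp_rot: [0.45, 0.546, -0.449, 0.546]
contact_force: [-1.0, 4.1, 5.1]
gripper_width: 0.157
```

```bash
python3 -c "
from rec import *
rec(2.58,10,1)"
```

```text
t 35.5 cmd 2.58 meas 2.591 r 54.9 y 0.0 Fhead 0.38 3.86 2.9 tang 1.84 rad -2.27 T [ 0.65 -0.02  0.09] w 0.158
```

jog_arm --pt "0.012 -0.022 0 0 0 0 0" --pt "0.009 -0.023 0 0 0 0 0" --pt "0.007 -0.024 0 0 0 0 0" --pt "0.004 -0.025 0 0 0 0 0" --pt "0.001 -0.025 0 0 0 0 0"

```text
t: 36.0
position: [520.0, -330.3, 52.7]
tcp_rot: [0.45, 0.545, -0.45, 0.547]
contact_force: [3.3, 2.1, 0.8]
gripper_width: 0.154
```

```bash
python3 -c "
from rec import *
rec(3.15,12,1)"; python3 fit3.py; python3 fit2.py
```

```text
t 36.55 cmd 3.15 meas 3.158 r 55.0 y -0.8 Fhead 2.69 -0.12 0.23 tang 2.68 rad -0.27 T [ 0.01 -0.62 -0.13] w 0.158
nofr theta* 3.165 sig 0.032 {'A': np.float64(-0.106), 'B': np.float64(0.0025), 'c0': np.float64(0.1202)} mgr 0.106 res [-5.0, -5.0, -27.0, -14.0, 4.0, 2.0, 6.0, -9.0, 2.0, 2.0, 8.0, 15.0, -14.0, 7.0, -1.0, -4.0, 0.0, -1.0, 5.0, 23.0, 19.0, 8.0, -11.0, -1.0, -7.0]
fr theta* 3.159 sig 0.033 {'A': np.float64(-0.1052), 'B': np.float64(0.0018), 'c0': np.float64(0.1206), 'fr': np.float64(-0.0046)} mgr 0.1053 res [0.0, -1.0, -23.0, -10.0, 7.0, 5.0, 9.0, -5.0, 6.0, 6.0, 2.0, 9.0, -20.0, 1.0, 2.0, -0.0, 4.0, -7.0, -0.0, 18.0, 14.0, 12.0, -7.0, 2.0, -4.0]
fr+rad theta* 3.161 sig 0.033 {'A': np.float64(-0.103), 'B': np.float64(0.002), 'c0': np.float64(0.1206), 'fr': np.float64(-0.0053), 'rad': np.float64(0.0114)} mgr 0.103 res [1.0, -1.0, -23.0, -11.0, 5.0, 3.0, 9.0, -4.0, 6.0, 7.0, 2.0, 7.0, -18.0, 3.0, 2.0, -1.0, 3.0, -6.0, -0.0, 18.0, 15.0, 12.0, -7.0, 3.0, -3.0]
all theta* 3.161 sig 0.034 {'A': np.float64(-0.103), 'B': np.float64(0.002), 'c0': np.float64(0.1206), 'fr': np.float6
[... 997 characters left out ...]
0.6  0.  -2.5 -0.4 -0.4  3.1  5.1 -0.8  2.6
 -1.  -1.8 -1.   1.6  2.   4.1  4.1  0.1 -2.1 -1.2 -2.6]
th [0.42 0.82 1.22 1.61 2.01 2.41 2.81 3.21 3.61 4.   3.59 3.19 2.79 2.41
 2.49 2.89 3.3  2.68 2.09 1.49 0.89 1.46 2.03 2.59 3.15]
M [0.081 0.051 0.013 0.025 0.057 0.086 0.132 0.165 0.222 0.261 0.225 0.186
 0.109 0.091 0.09  0.131 0.184 0.11  0.064 0.061 0.072 0.045 0.044 0.1
 0.159] fx [-2.26 -2.45 -3.09 -0.75  1.47  2.5   2.37  2.96  2.25  1.85  2.87  3.13
  0.12 -2.54  0.23  2.65  2.77  0.01 -3.29 -4.57 -5.16 -2.79 -1.77  0.38
  2.69] fxt [-2.25 -2.46 -2.97 -0.63  1.85  2.08  2.28  3.04  2.26  1.77  2.94  3.29
  0.18 -2.47  0.67  2.76  2.85 -0.04 -3.16 -4.55 -5.02 -2.9  -1.83  0.35
  2.92]
```

jog_arm --pt "0 -0.002 0 0 0 0 0" --pt "0 0 0 0 0 0 0" --pt "0 0 0 0 0 0 0" --pt "0 0 0 0 0 0 0" --pt "0 0 0 0 0 0 0"

```text
t: 37.05
position: [519.4, -329.8, 52.7]
tcp_rot: [0.449, 0.546, -0.45, 0.546]
contact_force: [4.2, -2.8, -0.7]
gripper_width: 0.16
```

```bash
python3 - <<'E'
from rec import *
from m import *
rec(3.16,6,1)
print(np.round(arm.observe()["joint_velocities"],4))
for n in("top","side"):
    d=arm.grab_frame(n);f=d["frame"].astype(int);P=cloud(d)
    ok=(d["z_map"]>0)&(abs(P[...,0]-500)<130)&(abs(P[...,1]+200)<90)
    foot=big(ok&(abs(P[...,2]-60)<7)&(f.max(-1)>80))
    Q=P[foot];a=np.radians(11);e1=np.array([np.cos(a),np.sin(a)]);e2=np.array([-e1[1],e1[0]]);r=(Q[:,:2]-[497.8,-212.5]);X=r@e1;Y=r@e2
    k=abs(Q[:,2]-60)<4
    A=np.c_[X,Y,np.ones(len(Q))][k];print(n,mrect(Q),"plane",np.linalg.lstsq(A,Q[k,2],rcond=None)[0].round(4),"Y",np.percentile(Y,[1,99]).round(1),"X",np.percentile(X,[1,99]).round(1))
    cv2.imwrite(f"pics/{n}6.png",cv2.resize(d["frame"][60:300,40:440] if n=="top" else d["frame"][20:300,80:400],None,fx=1.9,fy=1.9,interpolation=cv2.INTER_CUBIC))
E
```

```text
t 37.3 cmd 3.16 meas 3.168 r 55.0 y -0.2 Fhead 2.99 -3.02 -0.92 tang 3.01 rad 0.85 T [-0.48 -0.72 -0.2 ] w 0.159
[-0.0009  0.0004 -0.0014 -0.0016 -0.0005  0.0006]
top [array([ 497.095, -213.727]), array([160.118, 111.145]), np.float64(10.102)] plane [ 2.0000e-04 -2.4000e-03  6.0369e+01] Y [-55.3  54. ] X [-80.3  78.4]
side [array([ 496.895, -214.48 ]), array([159.291, 121.101]), np.float64(9.757)] plane [-7.00000e-04 -2.50000e-03  6.01282e+01] Y [-54.3  55.5] X [-80.9  77.6]
```

View pics/side6.png

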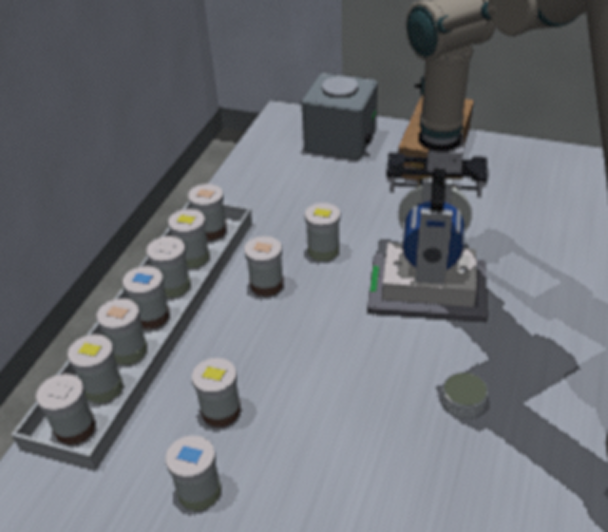

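View pics/top6.png

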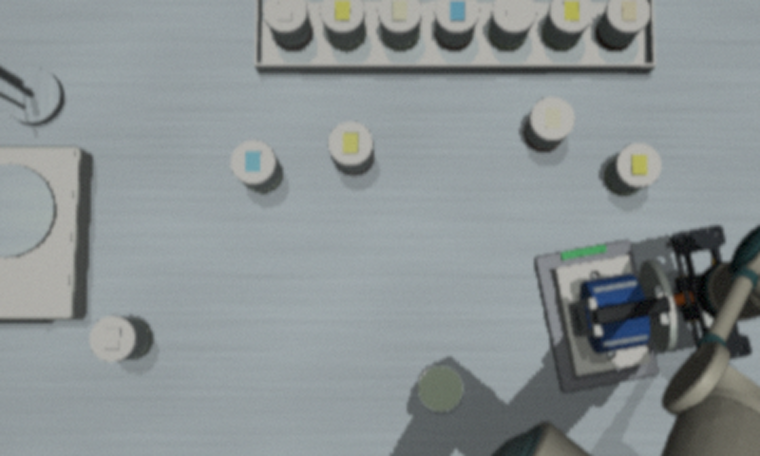

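```bash
python3 - <<'E'
from station import arm
print(arm.close_job()); s=arm.observe(); print(s["t"],s["position"],s["gripper_width"])
E
```

```text
the job is handed in; nothing more can be done
None
the job is handed in; nothing more can be done
```

I seated the head on the dock over both pegs and turned the drum so that its heavy side is straight down, within about 2–3°. I handed the job in at about 37 s, with the gripper still closed on the orange grip and holding against the spring.

**Seating:** with the head resting on the dock, the foot's top face measured 60 mm above the table (20 mm plate plus 40 mm foot). It was level within 0.003 rad. In the last pictures the foot sits flat on the plate, and the jars and dishes look undisturbed, though I did not re-measure their positions.

**Heavy side:** I swept the crank from 0.4 to 4.0 rad and back, logging wrist force and moment at 26 stops, the last one at the holding angle. The fits to the first 25 put the heavy side down at crank angles of 3.16–3.18 rad, with an uncertainty of about 0.035 rad.

**Final hold:** the crank is at about 3.17 rad by my fitted circle. The holding torque read 0.166 N m, against 0.167 N m expected from the spring alone. The arm was still, and the gripper read 15 mm on the 16 mm grip.

**Checks that did not fully agree:**
- The fitted off-centre weight came out at 0.103–0.109 N m, a little over the largest the task allows (0.10 N m).
- Bearing friction showed the opposite sign to what I expected between the forward and backward passes.
- The head shifted by about 1 mm and turned by about 1° on the pegs while I cranked. Allowing for that turn, the final angle could be nearer 3.12 rad.

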